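Torque the gland nut of a glass filter column with a click wrench

TASK

Take the click wrench from the rubber mat, fit its ring fully down over the hex gland nut on top of the glass filter column, and turn the handle clockwise (seen from above) until the wrench breaks over at its hinge, then stop at once so that the glass is not over-tightened. Press down on the column only gently; then lift the wrench off without turning the nut back, lay it flat on the mat again and let go; leave the vial, the carton and the bottle alone.

Things in the scene. Friction and masses are not known exactly. Their poses are not given: they have to be found in the camera images.
- column: Glass filter column, fixed to the worktop: round grey base plate 114 mm across and 12 mm thick, glass barrel 55 mm across between two aluminium end caps 78 mm across (the upper one ends 98 mm up, its three small domed nuts 101 mm), then a plain steel collar 51 mm across whose flat top is 104 mm up, then the hex gland nut. Origin: centre of its underside, on the nut's axis; z up.
- collar: The plain steel collar under the gland nut, 51 mm across and 6 mm high, fixed on the column; the wrench's ring comes to rest on it, and a press on it goes straight into the glass. Origin: centre of its underside, 6 mm below its flat top.
- nut_center (a point): A point on the upright axis of the brass hex gland nut, 10 mm above the collar: where the centre of the wrench's ring is when the ring rests fully down on the collar. The nut is 36 mm across flats and 18 mm high (top edge chamfered 3 mm), and a brass hose barb 15 mm across at its foot stands 21 mm above it, through the ring. The frame turns with the nut: its x axis points at a corner of the hex (corners every 60 degrees).
- gland_nut (a joint): How far the gland nut is turned in, rad: 0 where it first touches the seal, growing clockwise seen from above. It is finger-tight at the start (0 to 0.12). Turning it takes about 0.8 N m at first and more the tighter it gets; it stays where it is left, but the wrench turned anticlockwise past its play takes it back (about 0.3 N m does it).
- ring_center (a point): Centre of the wrench's steel ring, half-way up it. The ring is 55 mm across and 20 mm high, its hex hole goes right through and is 38 mm across flats with chamfered mouths, which leaves it a play of about 0.1 rad either way on the nut; lifted tilted or hard against the flats it binds. z is the ring's axis, x points from the handle to the ring and also at a corner of the hex hole.
- wrench_grip (a point): Centre of the wrench's black grip, half-way up it and 180 mm from the ring's centre. The grip is a flat-sided bar 24 mm wide, 20 mm high and 112 mm long; lying flat, ring and grip both rest on the mat. It floats on an upright pin at this point and swivels stiffly (0.1 N m) up to 0.2 rad either way, so that the pull acts here however it is held. x points along the grip to the ring, z up. The wrench weighs about 0.24 kg and is 285 mm long.
- wrench_hinge (a joint): The break-over hinge, an upright pin 44 mm from the ring's centre: 0 is straight, growing as the handle swings clockwise (seen from above) past the head. A spring cam holds it straight until the pull at the grip reaches about 6.8 N (1.2 N m at the nut), then it gives way and swings without the pull rising or the nut turning on; it ends on a solid stop at 0.30, beyond which the wrench turns the nut on again. It springs straight when the pull is taken off.
- bench_mat: Black rubber mat, fixed, 360 x 140 x 8 mm (x, y, z), its origin at the centre of its underside. The wrench lies on it at the start, lengthwise.
- vial: Small glass vial, 34 mm across and 58 mm high, standing beside the column. Origin: centre of its underside.
- filter_carton: Small carton, 40 x 62 x 24 mm, lying beside the column. Origin: centre of its underside.
- white_bottle: White plastic bottle with a cap, 54 mm across and 103 mm high, standing beyond the mat. Origin: centre of its underside.

How it is judged:
By the outcome, as a careful person would: the job done as asked, in the order asked, and still so for the second after the job is handed in, with the robot touching nothing.
It also fails if it takes over 72 s, if anything falls off the work surface, if the arm or the gripper's body presses on something with over 40 N, if the wrist force passes 120 N, or if a joint passes its speed limit or range.

ROBOT

A 6-joint arm with a two-finger parallel gripper is mounted at the origin on a cart in front of the work surface, level with it; the furniture and walls round the work are solid. World frame = base frame: x ahead of the robot, y to its left, z up, the work surface at z = 0. Lengths are in m, angles in rad, forces in N, time in s.
With the tool pointing down it reaches from about 0.35 to 0.775 m from the base axis. Payload 5.5 kg.
Tool frame: the origin (TCP) lies between the finger pads; the fingertips stand 11 mm ahead of it and the grasp point (between the pads) lies 8 mm behind it (tips_ahead is the distance from the TCP to the fingertips, in m); z points along the fingers, y is the line along which they close (so a half turn about z gives the same grasp; the last joint's range is limited). The gripper opens to 85 mm and grips with 20 to 120 N. Pads are 22 mm wide; open, the fingers measure 114 mm over their backs; the gripper's body (76 mm by 85 mm) begins 54 mm behind the grasp point. The pads swing forward as they close: fully open they stand 13 mm farther back than shut.
Start: joints at [1.108, 0.313, 0.046, 1.304, 0, 1.431], TCP at [0.182, 0.545, 0.242] pointing down, gripper open.
Joint ranges: [-2.76, 2.76], [-0.86, 1.69], [-1.03, 1.26], [-2.2, 2.34], [-1.47, 1.5], [-3.14, 3.14]. Speed limits (rad/s): [2.57, 2.57, 3.14, 3.14, 3.14, 3.14].

INTERFACE

Orientations are given as a unit quaternion [w, x, y, z].
In Python, from workcell import * gives the robot as it stands. The module is installed in compiled form; this text tells all that it offers.
- The arm moves only by the tool jog_arm, never from a script. Its argument "moves" is a list of rows, each an object with "fingers": the closure, from 0 (fully open) to 1 (shut); "slide": the shift along the tool's x, y, z in mm, a list of three; "angular": the turn, a rotation vector about the tool's x, y, z in degrees, a list of three. A call has 1 to 10 rows; each row is the pose to reach, as a shift and turn from the pose commanded when the call began, along the tool's axes at that moment; what a row does not reach only later rows make up. A row lasts 1/12 s, in which the tool goes at most 41.7 mm and 7.16 degrees, less where a joint would pass 70% of its speed; a pose out of reach is approached as far as the arm can. A call with a gripper value outside its range is refused whole. The fingers move at their own pace and stop on an object; "squeeze" is the grip in N (left out, the last holds). Time passes only in rows, so rows that repeat a pose let the fingers close. It gives the time, the measured TCP pose, the force, the opening and the grip force at its end, in the units of the state.
- get_state(): the state, without advancing time (a new reading comes with each control period).
- read_camera(name): name is "side" or "top"; returns a dict with "color" (480x640x3 uint8, red, green, blue), "fovy" (degrees; the focal length in pixels is half the picture's height over the tangent of half this angle, whatever the lens; pixels are square), "cx", "cy" (the principal point, pixels), "world_from_camera" (4x4, takes a point from camera to world coordinates). Camera axes: x right, y down, z forward; pixel columns grow to the right and rows downward; lengths in m; the calibration is good to about 2 mm. A picture is of the moment at which its call begins. There is no depth.
- hand_in(): hands the job in; it is judged then, once.
Trained networks look in a picture, given as the dict that the camera call returned (one of the last four; its "shot" number tells which), for a name from the list of things; names that differ only in an ending like _2 or _b are one class to them, and where a whole thing is asked for, a point or a joint stands for the part that bears it (a point fixed in the world has none). Each returns a list of dicts, best first, with "p" (0 to 1); they miss things now and then, are a little off and sometimes report something else, mostly with a low value. They report only what shows in the picture. A call takes as long as a camera call.
- look_for(target, picture): "point" ([column, row] in pixels, amid what is visible of it).
- tip_of(target, picture): "point" ([column, row] in pixels: a listed point, or the origin of a listed thing).
The state is a dict: "clock": time; "joint_pos": joint angles; "qvel": joint speeds; "tau": joint torques, N m; "tcp_pos": TCP position; "orientation": TCP orientation; "wrist_force": force on the tool from outside, world axes, zero at the start; "ft_torque": the same for the moment, N m; "finger_gap": finger opening in m; "grip_force": force on a finger pad.
Only numpy, scipy, OpenCV 4.12 (cv2) and the standard library are available. Lean on these libraries where they do the work, as an engineer would, in place of code of your own. Each camera call takes 0.05 s, during which the arm holds its last target. There are 200 camera calls.

## Working session

There is one attempt and no reset: what is moved stays moved. The work goes in short steps, Python scripts to look and compute and a tool call to move; the robot and the scene stay as the last step left them, time stands still between calls to the robot, and variables do not carry over. Pictures are saved under pics/ and viewed, at most 10 in all, crops included, and the job is handed in when it is done.

Besides the shell and the picture viewer there is one more tool, called after "Request:" by a JSON object that holds its "method" and its "body". jog_arm: Moves the arm, as the interface text tells. Its arguments: {"type":"object","properties":{"moves":{"type":"array","items":{"type":"object","properties":{"fingers":{"type":"number"},"slide":{"type":"array","items":{"type":"number"}},"angular":{"type":"array","items":{"type":"number"}}}}},"squeeze":{"type":"number"}},"required":["moves"]}

```bash
mkdir -p pics; cat > h.py <<'E'
from workcell import *
import numpy as np, cv2
from scipy.spatial.transform import Rotation as R
def cam(n,save=None):
    p=read_camera(n)
    if save: cv2.imwrite('pics/'+save,p['color'][:,:,::-1])
    return p
def ray(p,uv):
    f=240/np.tan(np.radians(p['fovy'])/2)
    T=np.array(p['world_from_camera'])
    d=T[:3,:3]@np.array([(uv[0]-p['cx'])/f,(uv[1]-p['cy'])/f,1])
    return T[:3,3],d
def at_z(p,uv,z):
    o,d=ray(p,uv); return o+d*(z-o[2])/d[2]
def proj(p,X):
    f=240/np.tan(np.radians(p['fovy'])/2)
    T=np.array(p['world_from_camera']); c=T[:3,:3].T@(np.array(X)-T[:3,3])
    return np.array([p['cx']+f*c[0]/c[2],p['cy']+f*c[1]/c[2]])
def tri(rs):
    A=np.zeros((3,3));b=np.zeros(3)
    for o,d in rs:
        d=d/np.linalg.norm(d);M=np.eye(3)-np.outer(d,d);A+=M;b+=M@o
    return np.linalg.solve(A,b)
def rotq():
    s=get_state();q=s['orientation'];return np.array(s['tcp_pos']),R.from_quat([q[1],q[2],q[3],q[0]])
E
python3 - <<'E'
from h import *
np.set_printoptions(precision=4,suppress=True)
s=get_state();print({k:np.round(v,3) for k,v in s.items() if not isinstance(v,str)})
Z=dict(column=0,collar=.098,nut_center=.114,ring_center=.018,wrench_grip=.018,bench_mat=0,vial=0,filter_carton=0,white_bottle=0)
P={c:cam(c,c+'0.png') for c in('top','side')}
for c,p in P.items(): print(c,p['fovy'],p['cx'],p['cy'],np.array(p['world_from_camera']).tolist())
for n,z in Z.items():
    for c,p in P.items():
        for r in tip_of(n,p)[:2]: print(n,c,np.round(r['point'],1),round(r['p'],2),at_z(p,r['point'],z))
E
```

```text
{'clock': np.float64(0.0), 'joint_pos': array([1.108, 0.314, 0.045, 1.304, 0.   , 1.431]), 'qvel': array([ 0.001,  0.   , -0.   ,  0.   , -0.   , -0.001]), 'tau': array([  0.002, -48.062,  29.853,   0.019,   0.   ,   0.   ]), 'tcp_pos': array([0.182, 0.545, 0.241]), 'orientation': array([-0.   ,  0.161,  0.987, -0.001]), 'wrist_force': array([-0.248,  0.527, -0.889]), 'ft_torque': array([ 0.006,  0.055, -0.014]), 'grip_force': np.float64(0.0), 'finger_gap': np.float64(0.085)}
top 52.52352352327213 314.81077469888845 228.41993476786106 [[0.41227688256622386, -0.8876703942953665, 0.2051073942913424, 0.3447682909375376], [-0.9110541050736319, -0.40239832032762884, 0.08975527519865525, -0.2087148266466957], [0.0028617704239334357, -0.22386795860285866, -0.974615281729683, 1.1155520499100133], [0.0, 0.0, 0.0, 1.0]]
side 44.779347611230335 322.571648077457 238.71993846779358 [[0.7665600170952771, -0.5263974357074047, 0.36781990140768195, 0.184636055518642], [-0.6421171418647308, -0.6358373258850957, 0.42824814200969935, -0.5644550244640169], [0.008444898718013813, -0.5644613668728437, -0.8
[... 520 characters left out ...]
ide [417.4 299.9] 0.9 [ 0.6569 -0.287   0.018 ]
wrench_grip top [405.9 308.3] 0.74 [ 0.493  -0.3683  0.018 ]
wrench_grip side [382.2 388.2] 0.81 [ 0.4909 -0.3682  0.018 ]
bench_mat top [399.6 273. ] 0.73 [ 0.5642 -0.3275  0.    ]
bench_mat side [391.3 349.8] 0.58 [ 0.5578 -0.3233  0.    ]
vial top [289.2 200.8] 0.48 [ 0.6159 -0.0225  0.    ]
vial side [305.7 224.4] 0.78 [ 0.6139 -0.0107  0.    ]
vial side [462.1 336.4] 0.57 [ 0.675  -0.3867  0.    ]
filter_carton top [205.8 237. ] 0.72 [0.4553 0.1181 0.    ]
filter_carton side [208.9 219.5] 0.56 [0.4679 0.1262 0.    ]
filter_carton side [418.2 296.8] 0.35 [ 0.6717 -0.278   0.    ]
white_bottle top [446.9 241.2] 0.64 [ 0.6792 -0.4003  0.    ]
```

View pics/top0.png

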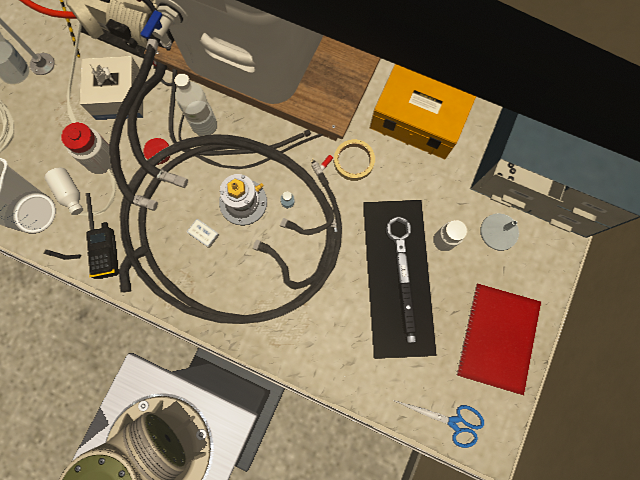

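View pics/side0.png

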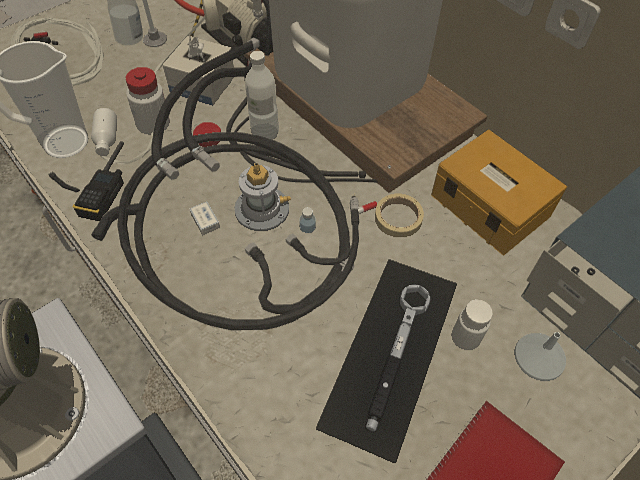

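The top view shows the wrench on the mat, ring at (398,229) and grip at (407,308). The column with its brass nut is at (237,187), the vial at (288,200) and the carton at (203,233). The side view agrees, with the nut at (258,173) and the ring at (415,298). Next I'll find the nut's hex angle.

```bash
cat > nut.py <<'E'
from h import *
np.set_printoptions(precision=4,suppress=True)
def hexpts(c,r,a,z): 
    t=a+np.arange(6)*np.pi/3; return np.c_[c[0]+r*np.cos(t),c[1]+r*np.sin(t),np.full(6,z)]
def circ(c,r,z):
    t=np.arange(24)*np.pi/12; return np.c_[c[0]+r*np.cos(t),c[1]+r*np.sin(t),np.full(24,z)]
S=8
def sil(p,c,a,x0,y0,w,h,rn):
    m=np.zeros((h*S,w*S),np.uint8)
    def fill(P):
        q=np.array([(proj(p,x)+.5-[x0,y0])*S for x in P]).astype(np.float32)
        cv2.fillConvexPoly(m,np.round(cv2.convexHull(q)).astype(np.int32),1)
    fill(np.vstack([hexpts(c,rn,a,.104),hexpts(c,rn,a,.119),circ(c,.0175,.122)]))
    fill(np.vstack([circ(c,.0075,.122),circ(c,.0055,.143)]))
    return cv2.resize(m.astype(np.float32),(w,h),interpolation=cv2.INTER_AREA)
if __name__=='__main__':
    from scipy.optimize import minimize
    P={c:cam(c) for c in('top','side')}
    ctr={'top':(237,187),'side':(258,173)}; tiles=[];D={}
    for c,p in P.items():
        x0,y0=ctr[c][0]-22,ctr[c][1]-22; im=p['color'][y0:y0+44,x0:x0+44]
        hsv=cv2.cvtColor(im,cv2.COLOR_RGB2HSV)
        m=((hsv[...,1]>110)&(hsv[...,0]>10)&(hsv[...,0]<35)).astype(np.uint8)
        n,l,st,cc=cv2.connectedComponentsWithStats(m); k=1+np.argmax(st[1:,4]); m=(l==k).astype(np.float32)
        D[c]=(p,x0,y0,m); print(c,st[k],cc[k]+[x0,y0])
        tiles.append(np.hstack([cv2.resize(im,(380,380),interpolation=cv2.INTER_CUBIC),cv2.cvtColor((cv2.resize(m,(380,380))*255).astype(np.uint8),cv2.COLOR_GRAY2RGB)]))
    cv2.imwrite('pics/nut.png',cv2.resize(np.vstack(tiles),(600,600))[:,:,::-1])
    for c,(p,x0,y0,m) in D.items():
        best=[]
        for a in range(0,60,5):
            f=lambda v:np.abs(sil(p,v[:2],np.radians(a),x0,y0,44,44,.0208)-m).sum()
            r=minimize(f,[.566,.078],method='Nelder-Mead',options=dict(initial_simplex=[[.562,.078],[.57,.078],[.566,.084]],maxiter=60))
            best.append((round(r.fun,1),a,*np.round(r.x,4)))
        print(c,*sorted(best)[:12],sep='\n')
    # wrench
    for n,z in(('ring_center',.018),('wrench_grip',.018),('nut_center',.114)):
        print(n,[ (tip_of(n,p) or [{}])[0] for p in P.values()])
E
python3 nut.py
```

```text
top [ 12  14  18  19 259] [235.7915 188.0579]
side [ 11  13  21  21 314] [257.2611 174.3981]
top
(np.float64(24.2), 30, np.float64(0.5672), np.float64(0.0761))
(np.float64(24.2), 35, np.float64(0.5673), np.float64(0.076))
(np.float64(26.8), 25, np.float64(0.5669), np.float64(0.0763))
(np.float64(27.9), 40, np.float64(0.5673), np.float64(0.076))
(np.float64(32.0), 20, np.float64(0.5672), np.float64(0.0762))
(np.float64(33.0), 45, np.float64(0.5674), np.float64(0.0761))
(np.float64(36.7), 15, np.float64(0.567), np.float64(0.0762))
(np.float64(38.7), 50, np.float64(0.5674), np.float64(0.0761))
(np.float64(40.1), 10, np.float64(0.5669), np.float64(0.0763))
(np.float64(41.6), 55, np.float64(0.5665), np.float64(0.0763))
(np.float64(42.1), 5, np.float64(0.5667), np.float64(0.0763))
(np.float64(43.0), 0, np.float64(0.567), np.float64(0.0763))
side
(np.float64(54.0), 30, np.float64(0.5669), np.float64(0.0773))
(np.float64(55.4), 35, np.float64(0.5667), np.float64(0.0774))
(np.float64(55.5), 25, np.float64(0.5671), np.float64(0.0773))
(np.float64(57.4), 40, np.float64(0.5668), np.float64(0.0775))
(np.float64(57.6), 20, np.float64(0.5669), np.float64(0.0775))
(np.float64(59.6), 45, np.float64(0.5672), np.float64(0.0774))
(np.float64(60.0), 15, np.float64(0.5669), np.float64(0.077))
(np.float64(61.4), 50, np.float64(0.5671), np.float64(0.0769))
(np.float64(62.3), 10, np.float64(0.5665), np.float64(0.077))
(np.float64(64.4), 5, np.float64(0.5669), np.float64(0.077))
(np.float64(64.6), 55, np.float64(0.5668), np.float64(0.0769))
(np.float64(67.0), 0, np.float64(0.5671), np.float64(0.0768))
ring_center [{'point': [396.8, 228.4], 'p': 0.84}, {'point': [416.6, 299.6], 'p': 0.63}]
wrench_grip [{'point': [406.7, 311.6], 'p': 0.76}, {'point': [387.4, 386.7], 'p': 0.56}]
nut_center [{'point': [235.6, 189.2], 'p': 0.73}, {'point': [256.1, 172.8], 'p': 0.68}]
```

View pics/nut.png

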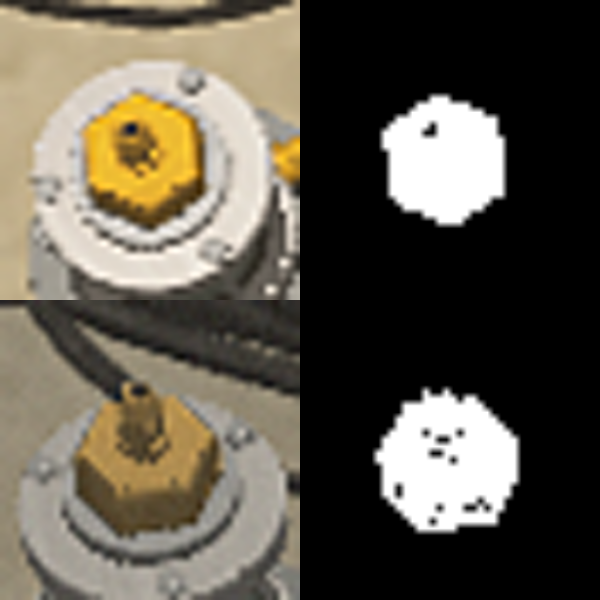

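The crop shows the hex clearly. Both views fit a corner at about 31° (mod 60°), with the nut axis at about (0.567, 0.077). Next, a helper that turns a target pose into tool-axis moves.

```bash
cat >> h.py <<'E'
np.set_printoptions(precision=4,suppress=True)
def Rdown(y):  # tool y axis at world angle y (deg), tool z down
    y=np.radians(y); Y=np.array([np.cos(y),np.sin(y),0]);Z=np.array([0,0,-1.]);return R.from_matrix(np.c_[np.cross(Y,Z),Y,Z])
def rel(pos,y,frm=None):
    p,r=rotq() if frm is None else (np.array(frm[0]),Rdown(frm[1]))
    print('slide',np.round(r.inv().apply(np.array(pos)-p)*1000,1),'ang',np.round((r.inv()*Rdown(y)).as_rotvec(degrees=True),2))
E
python3 - <<'E'
from h import *
P={c:cam(c) for c in('top','side')}
for n,z in(('ring_center',.018),('wrench_grip',.018)):
    rs=[];
    for c,p in P.items():
        r=tip_of(n,p)[0]['point']; rs.append(ray(p,r)); print(n,c,r,at_z(p,r,z))
    print(tri(rs))
# mat/black-handle axis from the top picture: grip dark on dark, so use the bright head+shaft
p=P['top']
print('w1'); rel((.42,.1,.25),95)
rel((.492,-.368,.10),117,((.42,.1,.25),95))
E
```

```text
ring_center top [407.6, 307.0] [ 0.4973 -0.3706  0.018 ]
ring_center side [413.7, 299.0] [ 0.653  -0.2812  0.018 ]
[ 0.4832 -0.3489  0.3064]
wrench_grip top [405.7, 306.4] [ 0.4967 -0.3663  0.018 ]
wrench_grip side [385.1, 386.8] [ 0.4963 -0.3696  0.018 ]
[ 0.4984 -0.3677  0.01  ]
w1
slide [-366.6 -347.    -7.7] ang [  0.     0.   -23.49]
slide [ -30.9 -472.5  150. ] ang [  0.   0. -22.]
```

Request:
{"method": "jog_arm", "body": {"moves": [{"slide": [-40, -30, -8], "angular": [0, 0, -5], "fingers": 0}, {"slide": [-366, -347, -8], "angular": [0, 0, -23.5], "fingers": 0}, {"slide": [-366, -347, -8], "angular": [0, 0, -23.5], "fingers": 0}, {"slide": [-366, -347, -8], "angular": [0, 0, -23.5], "fingers": 0}, {"slide": [-366, -347, -8], "angular": [0, 0, -23.5], "fingers": 0}, {"slide": [-366, -347, -8], "angular": [0, 0, -23.5], "fingers": 0}, {"slide": [-366, -347, -8], "angular": [0, 0, -23.5], "fingers": 0}, {"slide": [-366, -347, -8], "angular": [0, 0, -23.5], "fingers": 0}, {"slide": [-366, -347, -8], "angular": [0, 0, -23.5], "fingers": 0}, {"slide": [-366, -347, -8], "angular": [0, 0, -23.5], "fingers": 0}]}}

```text
clock: 2.53
tcp_pos: [0.3768, 0.1814, 0.2504]
orientation: [0.001, -0.044, 0.999, 0.0]
wrist_force: [0.4, 1.3, -0.5]
finger_gap: 0.0853
grip_force: 0.0
```

```bash
python3 - <<'E'
from h import *
print(rotq()[0]); rel((.492,-.368,.10),117.5)
E
```

```text
[0.3768 0.1814 0.2504]
slide [ -66.5 -557.5  150.3] ang [  0.01   0.07 -22.47]
```

Request:
{"method": "jog_arm", "body": {"moves": [{"slide": [-66, -557, 60], "angular": [0, 0, -22.5]}, {"slide": [-66, -557, 60], "angular": [0, 0, -22.5]}, {"slide": [-66, -557, 60], "angular": [0, 0, -22.5]}, {"slide": [-66, -557, 60], "angular": [0, 0, -22.5]}, {"slide": [-66, -557, 60], "angular": [0, 0, -22.5]}, {"slide": [-66, -557, 60], "angular": [0, 0, -22.5]}, {"slide": [-66, -557, 60], "angular": [0, 0, -22.5]}, {"slide": [-66, -557, 60], "angular": [0, 0, -22.5]}, {"slide": [-66, -557, 60], "angular": [0, 0, -22.5]}, {"slide": [-66, -557, 60], "angular": [0, 0, -22.5]}]}}

```text
schema error: expected keys fingers, slide, angular
```

```bash
python3 - <<'E'
from h import *
print(rotq()[0]); rel((.493,-.368,.10),117.5); rel((.493,-.368,.0205),117.5,((.493,-.368,.1),117.5))
E
```

```text
[0.3768 0.1814 0.2504]
slide [ -67.5 -557.5  150.3] ang [  0.01   0.07 -22.47]
slide [ 0.   0.  79.5] ang [0. 0. 0.]
```

Request:
{"method": "jog_arm", "body": {"moves": [{"slide": [-67, -557, 60], "angular": [0, 0, -22.5], "fingers": 0}, {"slide": [-67, -557, 60], "angular": [0, 0, -22.5], "fingers": 0}, {"slide": [-67, -557, 60], "angular": [0, 0, -22.5], "fingers": 0}, {"slide": [-67, -557, 60], "angular": [0, 0, -22.5], "fingers": 0}, {"slide": [-67, -557, 60], "angular": [0, 0, -22.5], "fingers": 0}, {"slide": [-67, -557, 60], "angular": [0, 0, -22.5], "fingers": 0}, {"slide": [-67, -557, 60], "angular": [0, 0, -22.5], "fingers": 0}, {"slide": [-67, -557, 60], "angular": [0, 0, -22.5], "fingers": 0}, {"slide": [-67, -557, 60], "angular": [0, 0, -22.5], "fingers": 0}, {"slide": [-67, -557, 60], "angular": [0, 0, -22.5], "fingers": 0}]}}

```text
clock: 3.37
tcp_pos: [0.4566, -0.1992, 0.2085]
orientation: [0.0, -0.237, 0.971, -0.0]
wrist_force: [0.1, 0.3, 0.3]
finger_gap: 0.0853
grip_force: 0.0
```

```bash
python3 - <<'E'
from h import *
print(rotq()[0]); rel((.493,-.368,.08),117.5)
E
```

```text
[ 0.4566 -0.1992  0.2085]
slide [  45.6 -166.5  128.5] ang [-0.03  0.03 -0.03]
```

Request:
{"method": "jog_arm", "body": {"moves": [{"slide": [45.5, -166.5, 80], "angular": [0, 0, 0], "fingers": 0}, {"slide": [45.5, -166.5, 100], "angular": [0, 0, 0], "fingers": 0}, {"slide": [45.5, -166.5, 110], "angular": [0, 0, 0], "fingers": 0}, {"slide": [45.5, -166.5, 120], "angular": [0, 0, 0], "fingers": 0.3}, {"slide": [45.5, -166.5, 128], "angular": [0, 0, 0], "fingers": 0.3}, {"slide": [45.5, -166.5, 128], "angular": [0, 0, 0], "fingers": 0.3}, {"slide": [45.5, -166.5, 128], "angular": [0, 0, 0], "fingers": 0.3}, {"slide": [45.5, -166.5, 128], "angular": [0, 0, 0], "fingers": 0.3}]}}

```text
clock: 4.03
tcp_pos: [0.4927, -0.3651, 0.0802]
orientation: [-0.0, -0.237, 0.971, 0.001]
wrist_force: [0.1, 1.0, -0.3]
finger_gap: 0.0599
grip_force: 0.0
```

```bash
python3 - <<'E'
from h import *
print(rotq()[0]); rel((.493,-.368,.0205),117.5)
p=cam('side');im=p['color'][250:450,300:500];cv2.imwrite('pics/s1.png',cv2.resize(im,(600,600))[:,:,::-1])
E
```

```text
[ 0.4927 -0.3651  0.0802]
slide [ 1.  -2.8 59.7] ang [ 0.12 -0.01 -0.02]
```

View pics/s1.png

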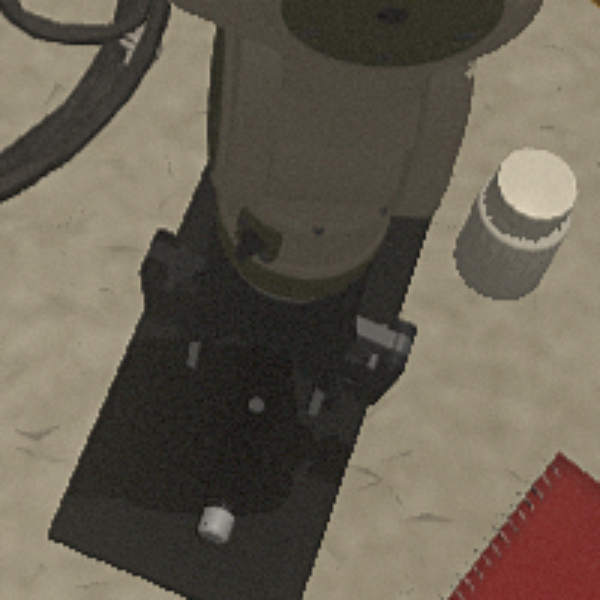

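The pin dot at full-frame (385,385) sits between the fingers and lines up with them. Descending.

Request:
{"method": "jog_arm", "body": {"moves": [{"slide": [0.5, -1.5, 20], "angular": [0, 0, 0], "fingers": 0.3}, {"slide": [0.5, -1.5, 40], "angular": [0, 0, 0], "fingers": 0.3}, {"slide": [0.5, -1.5, 52], "angular": [0, 0, 0], "fingers": 0.3}, {"slide": [0.5, -1.5, 59], "angular": [0, 0, 0], "fingers": 0.3}, {"slide": [0.5, -1.5, 59.5], "angular": [0, 0, 0], "fingers": 0.3}, {"slide": [0.5, -1.5, 59.5], "angular": [0, 0, 0], "fingers": 0.3}]}}

```text
clock: 4.58
tcp_pos: [0.4941, -0.3668, 0.0224]
orientation: [0.0, -0.238, 0.971, -0.001]
wrist_force: [0.5, -0.1, 0.1]
finger_gap: 0.0593
grip_force: 0.0
```

```bash
python3 - <<'E'
from h import *
print(rotq()[0]); rel((.493,-.368,.0205),117.5)
for c in('side','top'):
    p=cam(c)
    for n in('wrench_grip','ring_center'):
        for r in tip_of(n,p)[:1]: print(n,c,r,at_z(p,r['point'],.018))
E
```

```text
[ 0.4941 -0.3668  0.0224]
slide [ 1.5 -0.6  1.9] ang [-0.08  0.04  0.07]
wrench_grip side {'point': [385.6, 385.9], 'p': 0.71} [ 0.4981 -0.369   0.018 ]
ring_center top {'point': [398.9, 231.2], 'p': 0.84} [ 0.6501 -0.2875  0.018 ]
```

Request:
{"method": "jog_arm", "body": {"moves": [{"slide": [0.5, 0, 1.5], "angular": [0, 0, 0], "fingers": 0.5}, {"slide": [0.5, 0, 1.5], "angular": [0, 0, 0], "fingers": 1}, {"slide": [0.5, 0, 1.5], "angular": [0, 0, 0], "fingers": 1}, {"slide": [0.5, 0, 1.5], "angular": [0, 0, 0], "fingers": 1}, {"slide": [0.5, 0, 1.5], "angular": [0, 0, 0], "fingers": 1}, {"slide": [0.5, 0, 1.5], "angular": [0, 0, 0], "fingers": 1}], "squeeze": 80}}

```text
clock: 5.38
tcp_pos: [0.493, -0.3676, 0.0197]
orientation: [0.0, -0.238, 0.971, -0.0]
wrist_force: [-1.6, -0.7, 3.8]
finger_gap: 0.0221
grip_force: 80.3
```

```bash
python3 - <<'E'
from h import *
s=get_state();print(s['wrist_force'],s['ft_torque'],s['finger_gap'],s['grip_force'],rotq()[0])
E
```

```text
[-1.6223 -0.652   3.8367] [0.0443 0.1362 0.0755] 0.02213159919818353 80.29916524887085 [ 0.493  -0.3676  0.0197]
```

Request:
{"method": "jog_arm", "body": {"moves": [{"slide": [0, 0, -8], "angular": [0, 0, 0], "fingers": 1}, {"slide": [0, 0, -25], "angular": [0, 0, 0], "fingers": 1}, {"slide": [0, 0, -50], "angular": [0, 0, 0], "fingers": 1}, {"slide": [0, 0, -80], "angular": [0, 0, 0], "fingers": 1}, {"slide": [0, 0, -110], "angular": [0, 0, 0], "fingers": 1}, {"slide": [0, 0, -140], "angular": [0, 0, 0], "fingers": 1}, {"slide": [0, 0, -160], "angular": [0, 0, 0], "fingers": 1}, {"slide": [0, 0, -170], "angular": [0, 0, 0], "fingers": 1}, {"slide": [0, 0, -170], "angular": [0, 0, 0], "fingers": 1}, {"slide": [0, 0, -170], "angular": [0, 0, 0], "fingers": 1}]}}

```text
clock: 6.22
tcp_pos: [0.4927, -0.3673, 0.1887]
orientation: [-0.0, -0.238, 0.971, 0.0]
wrist_force: [-1.0, -0.0, -2.4]
finger_gap: 0.0221
grip_force: 79.5
```

```bash
python3 - <<'E'
from h import *
s=get_state();print(s['wrist_force'],s['ft_torque'],s['finger_gap'],s['grip_force'],rotq()[0])
rs=[]
for c in('side','top'):
    p=cam(c,c+'2.png')
    for n in('wrench_grip','ring_center'):
        for r in tip_of(n,p)[:1]:
            print(n,c,r,at_z(p,r['point'],.188))
            if n=='ring_center': rs.append(ray(p,r['point']))
print(tri(rs))
# target: pin at nut-0.18*(cos91,sin91)
a=np.radians(91);rel((.567-.18*np.cos(a),.077-.18*np.sin(a),.19),181)
E
```

```text
[-1.015  -0.0362 -2.4242] [-0.0105  0.2636  0.0277] 0.022105285473490582 79.48974251747131 [ 0.4927 -0.3673  0.1887]
wrench_grip side {'point': [396.2, 349.0], 'p': 0.63} [ 0.492  -0.3736  0.188 ]
wrench_grip top {'point': [409.5, 209.7], 'p': 0.38} [ 0.6518 -0.278   0.188 ]
ring_center top {'point': [410.2, 210.0], 'p': 0.62} [ 0.6518 -0.2795  0.188 ]
[ 0.3629 -0.2129  1.0609]
slide [-190.8  198.2   -1.8] ang [  0.16   0.04 -63.49]
```

View pics/side2.png

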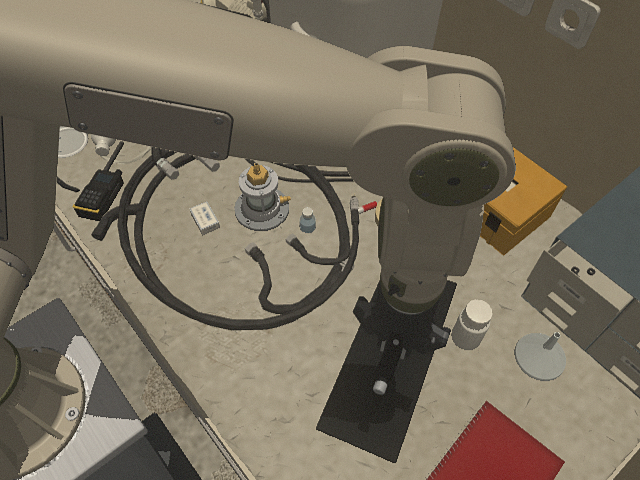

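The wrench is lifted level and its end cap shows at (380,387). The column and its neighbours are clear. I'll carry it over to the nut gently.

Request:
{"method": "jog_arm", "body": {"moves": [{"slide": [-5, 6, -1], "angular": [0, 0, -1.5], "fingers": 1}, {"slide": [-15, 15, -1], "angular": [0, 0, -5], "fingers": 1}, {"slide": [-30, 31, -1], "angular": [0, 0, -10], "fingers": 1}, {"slide": [-45, 47, -1], "angular": [0, 0, -15], "fingers": 1}, {"slide": [-60, 62, -1], "angular": [0, 0, -20], "fingers": 1}, {"slide": [-75, 78, -1], "angular": [0, 0, -25], "fingers": 1}, {"slide": [-90, 94, -1], "angular": [0, 0, -30], "fingers": 1}, {"slide": [-105, 109, -1], "angular": [0, 0, -35], "fingers": 1}, {"slide": [-120, 125, -1], "angular": [0, 0, -40], "fingers": 1}, {"slide": [-132, 137, -1], "angular": [0, 0, -44], "fingers": 1}]}}

```text
clock: 7.35
tcp_pos: [0.5469, -0.1827, 0.1904]
orientation: [0.0, -0.587, 0.81, 0.0]
wrist_force: [0.3, -0.5, -2.7]
finger_gap: 0.0225
grip_force: 79.5
```

```bash
python3 - <<'E'
from h import *
print(rotq()[0])
a=np.radians(91);rel((.567-.18*np.cos(a),.077-.18*np.sin(a),.19),181)
E
```

```text
[ 0.5469 -0.1827  0.1904]
slide [-83.    2.7   0.5] ang [  0.01   0.05 -19.12]
```

Request:
{"method": "jog_arm", "body": {"moves": [{"slide": [-17, 0.5, 0], "angular": [0, 0, -4.5], "fingers": 1}, {"slide": [-34, 1, 0], "angular": [0, 0, -9], "fingers": 1}, {"slide": [-50, 1.5, 0], "angular": [0, 0, -13], "fingers": 1}, {"slide": [-65, 2, 0], "angular": [0, 0, -16], "fingers": 1}, {"slide": [-76, 2.5, 0], "angular": [0, 0, -18], "fingers": 1}, {"slide": [-82, 2.5, 0], "angular": [0, 0, -19], "fingers": 1}, {"slide": [-82.5, 2.5, 0], "angular": [0, 0, -19], "fingers": 1}, {"slide": [-82.5, 2.5, 0], "angular": [0, 0, -19], "fingers": 1}]}}

```text
clock: 8.02
tcp_pos: [0.5706, -0.1058, 0.1904]
orientation: [0.0, 0.71, -0.704, 0.0]
wrist_force: [0.2, -0.4, -2.8]
finger_gap: 0.0224
grip_force: 79.5
```

```bash
python3 - <<'E'
from h import *
s=get_state();print(s['wrist_force'],s['ft_torque'],rotq()[0])
p1=cam('side');p2=cam('top')
for n in('wrench_grip','ring_center'):
    rs=[]
    for p in(p1,p2):
        for r in tip_of(n,p)[:1]: print(n,r,at_z(p,r['point'],.188)); rs.append(ray(p,r['point']))
    if len(rs)==2: print(tri(rs))
a=p1['color'][60:260,180:380];b=p2['color'][90:290,180:380]
cv2.imwrite('pics/s3.png',np.hstack([cv2.resize(x,(400,400),interpolation=cv2.INTER_CUBIC) for x in(a,b)])[:,:,::-1])
a=np.radians(91);rel((.567-.18*np.cos(a),.077-.18*np.sin(a),.19),181)
E
```

```text
[ 0.1837 -0.3652 -2.7579] [-0.2787 -0.017   0.0078] [ 0.5706 -0.1058  0.1904]
wrench_grip {'point': [317.4, 205.8], 'p': 0.78} [ 0.5706 -0.1003  0.188 ]
wrench_grip {'point': [312.4, 212.1], 'p': 0.85} [ 0.5681 -0.1054  0.188 ]
[ 0.5655 -0.1065  0.1985]
ring_center {'point': [255.2, 146.4], 'p': 0.96} [0.5703 0.0773 0.188 ]
slide [-3.6  0.3  0.5] ang [-0.    0.   -0.56]
```

View pics/s3.png

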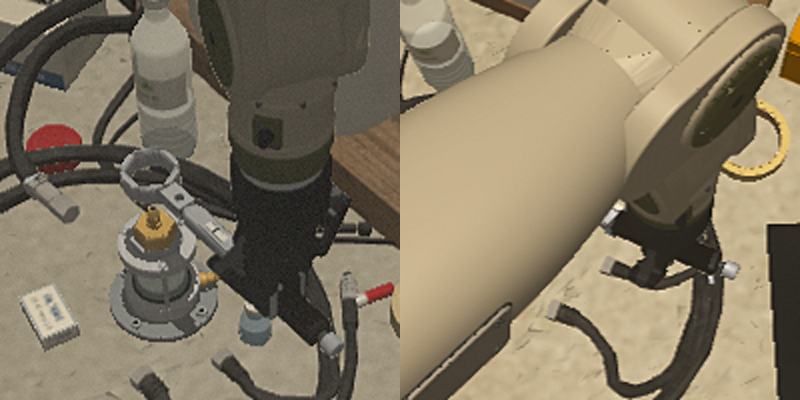

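The side crop shows the ring hovering above the nut, centred near full-frame (255,149), with the nut at (256,175). The top view is blocked by the forearm. I'll fit the ring's outline in the side view and compare it with the nut.

```bash
cat > ringfit.py <<'E'
from h import *
from scipy.optimize import minimize
import sys
S=4
def model(c,yaw,tilt):
    # ring curves: outer circle at both faces, hex hole at both faces; tilt = pitch about axis across handle (rad, + ring up)
    t=np.linspace(0,2*np.pi,72,endpoint=False); k=np.arange(6)*np.pi/3
    L=[]
    for z in(.010,-.010): L.append(np.c_[.0275*np.cos(t),.0275*np.sin(t),np.full(72,z)])
    h=np.c_[np.cos(k),np.sin(k)]*.019/np.cos(np.pi/6)
    for z in(.009,): 
        for i in range(6):
            s=np.linspace(0,1,12)[:,None]; q=h[i]*(1-s)+h[(i+1)%6]*s; L.append(np.c_[q,np.full(12,z)])
    M=R.from_euler('ZY',[yaw,-tilt]).apply(np.vstack(L)); return M+c
def dt(p,box):
    x0,y0,w,h=box; g=cv2.cvtColor(p['color'],cv2.COLOR_RGB2GRAY)[y0:y0+h,x0:x0+w]
    g=cv2.resize(g,None,fx=S,fy=S,interpolation=cv2.INTER_CUBIC); g=cv2.GaussianBlur(g,(0,0),2)
    gx=cv2.Sobel(g,cv2.CV_32F,1,0);gy=cv2.Sobel(g,cv2.CV_32F,0,1)
    m=np.hypot(gx,gy); return np.minimum(cv2.GaussianBlur(m,(0,0),3),40)
def fit(p,c0,yaw0,z):
    uv=proj(p,[*c0,z]).astype(int); box=(uv[0]-30,uv[1]-30,60,60); m=dt(p,box)
    def f(v):
        P=model([v[0],v[1],z],v[2],0); o=np.array([proj(p,x) for x in P]); q=((o+.5-[box[0],box[1]])*S).astype(np.float32)
        return -cv2.remap(m,q[None,:,0],q[None,:,1],cv2.INTER_LINEAR).mean()
    best=min((minimize(f,[c0[0]+dx,c0[1]+dy,yaw0+da],method='Nelder-Mead',options=dict(initial_simplex=[[c0[0]+dx,c0[1]+dy,yaw0+da],[c0[0]+dx+.003,c0[1]+dy,yaw0+da],[c0[0]+dx,c0[1]+dy+.003,yaw0+da],[c0[0]+dx,c0[1]+dy,yaw0+da+.06]])) for dx in(-.004,0,.004) for dy in(-.004,0,.004) for da in(-.08,.08)),key=lambda r:r.fun)
    return best.x,best.fun,f
E
python3 - <<'E'
from ringfit import *
p=cam('side')
for z in(.176,.180,.184,.188,.192):
    x,v,f=fit(p,(.570,.077),np.radians(90.5),z); print(z,x[:2],np.degrees(x[2]),v)
    print('   uv',proj(p,[*x[:2],z]))
print(np.degrees(rotq()[1].as_matrix()[:2,1]),np.degrees(np.arctan2(*rotq()[1].as_matrix()[[1,0],1])),rotq()[0])
# validate on the nut-free view: collar circle fit same camera
E
```

```text
0.176 [0.5745 0.0856] 89.31899327253667 -36.07356643676758
   uv [254.93   147.2928]
0.18 [0.5724 0.0821] 89.76289286449763 -36.13950729370117
   uv [254.9366 147.4188]
0.184 [0.5704 0.0786] 89.82496689872097 -36.20374298095703
   uv [254.9806 147.4877]
0.188 [0.5684 0.0752] 89.85127929272214 -36.24705505371094
   uv [255.0158 147.5527]
0.192 [0.5662 0.0716] 90.30763151189608 -36.288455963134766
   uv [255.0252 147.6957]
[-57.2941  -0.4442] -179.5558337449394 [ 0.5705 -0.1065  0.1904]
```

Request:
{"method": "jog_arm", "body": {"moves": [{"slide": [-2, 0, 8], "angular": [0, 0, -0.4], "fingers": 1}, {"slide": [-2, 0, 20], "angular": [0, 0, -0.4], "fingers": 1}, {"slide": [-2, 0, 32], "angular": [0, 0, -0.4], "fingers": 1}, {"slide": [-2, 0, 42], "angular": [0, 0, -0.4], "fingers": 1}, {"slide": [-2, 0, 48], "angular": [0, 0, -0.4], "fingers": 1}, {"slide": [-2, 0, 50], "angular": [0, 0, -0.4], "fingers": 1}, {"slide": [-2, 0, 50], "angular": [0, 0, -0.4], "fingers": 1}]}}

```text
clock: 8.95
tcp_pos: [0.5702, -0.1038, 0.1397]
orientation: [0.0, 0.713, -0.701, -0.001]
wrist_force: [0.0, -0.1, -2.8]
finger_gap: 0.0226
grip_force: 79.5
```

```bash
python3 - <<'E'
from ringfit import *
s=get_state();print(s['wrist_force'],s['ft_torque'],rotq()[0])
p=cam('side');z=rotq()[0][2]-.002
x,v,f=fit(p,(.567,.077),np.radians(91),z); print(z,x[:2],np.degrees(x[2]),v)
for n in('ring_center','nut_center'):
    for r in tip_of(n,p)[:1]: print(n,r,at_z(p,r['point'],z if n[0]=='r' else .114))
im=p['color'].copy()[130:200,220:290];im=cv2.resize(im,(560,560),interpolation=cv2.INTER_CUBIC)
cv2.imwrite('pics/s4.png',im[:,:,::-1])
E
```

```text
[ 0.0063 -0.1099 -2.7812] [-0.2386 -0.0185  0.0025] [ 0.5702 -0.1038  0.1397]
0.13840349445140257 [0.5675 0.0788] 96.91057974233688 -34.206451416015625
ring_center {'point': [260.4, 167.7], 'p': 0.57} [0.57   0.0675 0.1384]
nut_center {'point': [254.2, 175.2], 'p': 0.44} [0.5607 0.0782 0.114 ]
```

View pics/s4.png

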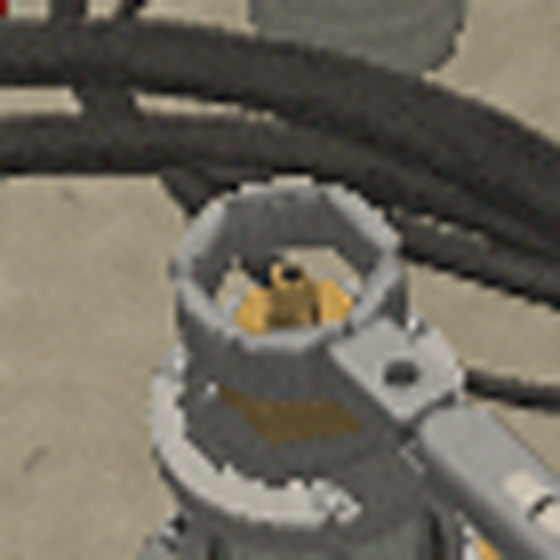

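The crop shows the ring centred around the hose barb at crop (292,285), with the brass nut just below it. I'll lower it in small steps and watch the force.

Request:
{"method": "jog_arm", "body": {"moves": [{"slide": [0, 0, 2], "angular": [0, 0, 0], "fingers": 1}, {"slide": [0, 0, 4], "angular": [0, 0, 0], "fingers": 1}, {"slide": [0, 0, 5], "angular": [0, 0, 0], "fingers": 1}, {"slide": [0, 0, 5], "angular": [0, 0, 0], "fingers": 1}]}}

```text
clock: 9.43
tcp_pos: [0.5704, -0.1039, 0.1353]
orientation: [0.0, 0.713, -0.701, -0.0]
wrist_force: [0.2, -0.1, -2.9]
finger_gap: 0.0222
grip_force: 79.5
```

Request:
{"method": "jog_arm", "body": {"moves": [{"slide": [0, 0, 1], "angular": [0, 0, 0], "fingers": 1}, {"slide": [0, 0, 2], "angular": [0, 0, 0], "fingers": 1}, {"slide": [0, 0, 2], "angular": [0, 0, 0], "fingers": 1}]}}

```text
clock: 9.68
tcp_pos: [0.5705, -0.1039, 0.1332]
orientation: [-0.0, 0.713, -0.702, -0.0]
wrist_force: [-0.2, 0.0, -2.1]
finger_gap: 0.0221
grip_force: 79.5
```

Request:
{"method": "jog_arm", "body": {"moves": [{"slide": [0, 0, 1], "angular": [0, 0, 0], "fingers": 1}, {"slide": [0, 0, 2], "angular": [0, 0, 0], "fingers": 1}, {"slide": [0, 0, 2], "angular": [0, 0, 0], "fingers": 1}]}}

```text
clock: 9.93
tcp_pos: [0.5704, -0.1039, 0.1312]
orientation: [0.0, 0.713, -0.702, -0.0]
wrist_force: [0.4, 0.7, -1.7]
finger_gap: 0.0226
grip_force: 79.5
```

```bash
python3 - <<'E'
from h import *
s=get_state();print(s['wrist_force'],s['ft_torque'],rotq()[0])
E
```

```text
[ 0.3792  0.7439 -1.7368] [-0.279   0.005   0.0213] [ 0.5704 -0.1039  0.1312]
```

Request:
{"method": "jog_arm", "body": {"moves": [{"slide": [0, 0, 1], "angular": [0, 0, 0], "fingers": 1}, {"slide": [0, 0, 2], "angular": [0, 0, 0], "fingers": 1}, {"slide": [0, 0, 2], "angular": [0, 0, 0], "fingers": 1}]}}

```text
clock: 10.18
tcp_pos: [0.5705, -0.104, 0.1293]
orientation: [-0.0, 0.713, -0.702, -0.0]
wrist_force: [-0.6, -0.7, -1.6]
finger_gap: 0.0222
grip_force: 79.5
```

```bash
python3 - <<'E'
from h import *
s=get_state();print(s['wrist_force'],s['ft_torque'],rotq()[0])
E
```

```text
[-0.6052 -0.6983 -1.5784] [-0.2406  0.062   0.0542] [ 0.5705 -0.104   0.1293]
```

Request:
{"method": "jog_arm", "body": {"moves": [{"slide": [0, 0, 1], "angular": [0, 0, 0], "fingers": 1}, {"slide": [0, 0, 2], "angular": [0, 0, 0], "fingers": 1}, {"slide": [0, 0, 3], "angular": [0, 0, 0], "fingers": 1}, {"slide": [0, 0, 3], "angular": [0, 0, 0], "fingers": 1}]}}

```text
clock: 10.52
tcp_pos: [0.5704, -0.104, 0.1262]
orientation: [0.0, 0.713, -0.702, -0.0]
wrist_force: [0.1, -0.5, -3.3]
finger_gap: 0.0222
grip_force: 79.5
```

```bash
python3 - <<'E'
from h import *
s=get_state();print(s['wrist_force'],s['ft_torque'],rotq()[0])
E
```

```text
[ 0.1495 -0.4844 -3.2798] [-0.404   0.0019  0.0439] [ 0.5704 -0.104   0.1262]
```

Request:
{"method": "jog_arm", "body": {"moves": [{"slide": [0, 0, 1.5], "angular": [0, 0, 0], "fingers": 1}, {"slide": [0, 0, 3], "angular": [0, 0, 0], "fingers": 1}, {"slide": [0, 0, 4], "angular": [0, 0, 0], "fingers": 1}, {"slide": [0, 0, 4], "angular": [0, 0, 0], "fingers": 1}]}}

```text
clock: 10.85
tcp_pos: [0.5704, -0.104, 0.1221]
orientation: [0.0, 0.713, -0.702, -0.0]
wrist_force: [-0.1, -1.4, -2.0]
finger_gap: 0.022
grip_force: 79.6
```

Request:
{"method": "jog_arm", "body": {"moves": [{"slide": [0, 0, 1.5], "angular": [0, 0, 0], "fingers": 1}, {"slide": [0, 0, 3], "angular": [0, 0, 0], "fingers": 1}, {"slide": [0, 0, 4], "angular": [0, 0, 0], "fingers": 1}, {"slide": [0, 0, 4], "angular": [0, 0, 0], "fingers": 1}]}}

```text
clock: 11.18
tcp_pos: [0.5704, -0.1039, 0.1182]
orientation: [0.0, 0.713, -0.702, -0.0]
wrist_force: [0.2, -0.5, -1.5]
finger_gap: 0.0224
grip_force: 79.6
```

```bash
python3 - <<'E'
from h import *
s=get_state();print(s['wrist_force'],s['ft_torque'],rotq()[0])
E
```

```text
[ 0.1533 -0.4647 -1.4754] [-0.3258  0.1006  0.0589] [ 0.5704 -0.1039  0.1182]
```

Request:
{"method": "jog_arm", "body": {"moves": [{"slide": [0, 0, 1], "angular": [0, 0, 0], "fingers": 1}, {"slide": [0, 0, 1.5], "angular": [0, 0, 0], "fingers": 1}, {"slide": [0, 0, 1.5], "angular": [0, 0, 0], "fingers": 1}]}}

```text
clock: 11.43
tcp_pos: [0.5705, -0.1039, 0.1169]
orientation: [-0.0, 0.713, -0.702, -0.0]
wrist_force: [-0.0, -1.3, -1.5]
finger_gap: 0.0223
grip_force: 79.6
```

Request:
{"method": "jog_arm", "body": {"moves": [{"slide": [0, 0, 0.5], "angular": [0, 0, 0], "fingers": 1}, {"slide": [0, 0, 1], "angular": [0, 0, 0], "fingers": 1}, {"slide": [0, 0, 1], "angular": [0, 0, 0], "fingers": 1}]}}

```text
clock: 11.68
tcp_pos: [0.5706, -0.104, 0.1159]
orientation: [-0.0, 0.713, -0.702, -0.0]
wrist_force: [-0.0, -1.7, -0.6]
finger_gap: 0.0221
grip_force: 79.7
```

```bash
python3 - <<'E'
from h import *
s=get_state();print(s['wrist_force'],s['ft_torque'],rotq()[0])
E
```

```text
[-0.0149 -1.6638 -0.6473] [-0.2526  0.1358  0.146 ] [ 0.5706 -0.104   0.1159]
```

Request:
{"method": "jog_arm", "body": {"moves": [{"slide": [0, 0, 0.5], "angular": [0, 0, 0], "fingers": 1}, {"slide": [0, 0, 1], "angular": [0, 0, 0], "fingers": 1}, {"slide": [0, 0, 1], "angular": [0, 0, 0], "fingers": 1}]}}

```text
clock: 11.93
tcp_pos: [0.5707, -0.104, 0.1151]
orientation: [-0.0, 0.713, -0.702, 0.0]
wrist_force: [0.0, -0.6, -0.6]
finger_gap: 0.0225
grip_force: 79.8
```

```bash
python3 - <<'E'
from h import *
s=get_state();print(s['wrist_force'],s['ft_torque'],rotq()[0])
p=cam('side')
im=p['color'].copy()[140:210,220:290];im=cv2.resize(im,(560,560),interpolation=cv2.INTER_CUBIC)
cv2.imwrite('pics/s5.png',im[:,:,::-1])
E
```

```text
[ 0.0099 -0.6095 -0.5931] [-0.1463  0.1263  0.154 ] [ 0.5707 -0.104   0.1151]
```

View pics/s5.png

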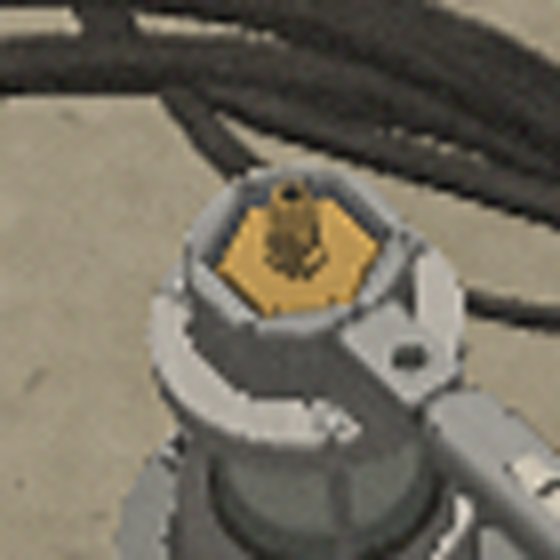

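The ring is fully down: the nut face shows inside the ring at crop (297,255), and it rests with only about 2 N. Now the clockwise turn about the nut axis. First I'll take up the play.

Request:
{"method": "jog_arm", "body": {"moves": [{"slide": [0, 3.2, 0], "angular": [0, 0, 1], "fingers": 1}, {"slide": [-0.1, 6.3, 0], "angular": [0, 0, 2], "fingers": 1}, {"slide": [-0.2, 9.5, 0], "angular": [0, 0, 3], "fingers": 1}, {"slide": [-0.4, 12.6, 0], "angular": [0, 0, 4], "fingers": 1}]}}

```text
clock: 12.32
tcp_pos: [0.5579, -0.1044, 0.1153]
orientation: [-0.0, -0.687, 0.727, -0.001]
wrist_force: [-0.1, -5.1, -0.5]
finger_gap: 0.0225
grip_force: 79.9
```

```bash
cat > arc.py <<'E'
from h import *
import sys
s=get_state();p,r=rotq();n=np.array([.5672,.0768,p[2]]);v=r.inv().apply(p-n)*1000
ph=np.degrees(np.arctan2(*(p-n)[[1,0]])); Y=r.as_matrix()[:2,1]
t=np.array([(p-n)[1],-(p-n)[0]]);t/=np.linalg.norm(t)
f=np.array(s['wrist_force']);print('F',f,'T',np.array(s['ft_torque']),'pull',-f[:2]@t,'radial',f[:2]@((p-n)[:2]/np.linalg.norm((p-n)[:2])))
print('phi',ph,'R',np.linalg.norm((p-n)[:2]),'yaw-90',np.degrees(np.arctan2(Y[1],Y[0]))%360-90,p)
for th in map(float,sys.argv[1:]):
    q=R.from_euler('z',th,degrees=True).apply(v)*[181/np.hypot(*v[:2]),181/np.hypot(*v[:2]),1]; print(th,np.round(q-v,1))
E
python3 arc.py 1 2 3 4 5 6
```

```text
F [-0.1431 -5.117  -0.5043] T [-0.7214 -0.086   0.0723] pull 0.11799465709545791 radial 5.117678303543015
phi -92.92242390037086 R 0.18144241901124675 yaw-90 86.77007210396499 [ 0.5579 -0.1044  0.1153]
1.0 [-0.5  3.2  0. ]
2.0 [-0.5  6.3  0. ]
3.0 [-0.6  9.5 -0. ]
4.0 [-0.8 12.6  0. ]
5.0 [-1.  15.8  0. ]
6.0 [-1.3 18.9 -0. ]
```

Request:
{"method": "jog_arm", "body": {"moves": [{"slide": [0.7, 3.2, 0], "angular": [0, 0, 1], "fingers": 1}, {"slide": [0.6, 6.3, 0], "angular": [0, 0, 2], "fingers": 1}, {"slide": [0.5, 9.5, 0], "angular": [0, 0, 3], "fingers": 1}, {"slide": [0.3, 12.6, 0], "angular": [0, 0, 4], "fingers": 1}]}}

```text
clock: 12.65
tcp_pos: [0.5456, -0.1037, 0.1152]
orientation: [0.0, -0.661, 0.75, -0.001]
wrist_force: [3.5, -3.2, 0.0]
finger_gap: 0.0218
grip_force: 79.8
```

```bash
sed -i 's/\[181\/np.hypot(\*v\[:2\]),181\/np.hypot(\*v\[:2\]),1\]/1/' arc.py; python3 arc.py 1 2 3 4 5 6
```

```text
F [ 3.4504 -3.2035  0.0291] T [-0.7137 -0.5294  0.0861] pull 3.8073679003918475 radial 2.7697452533596123
phi -96.84036577510741 R 0.18177087938982095 yaw-90 82.80083748819092 [ 0.5456 -0.1037  0.1152]
1.0 [-0.   3.2  0. ]
2.0 [-0.1  6.3  0. ]
3.0 [-0.2  9.5 -0. ]
4.0 [-0.4 12.7  0. ]
5.0 [-0.6 15.8  0. ]
6.0 [-0.9 19.  -0. ]
```

Request:
{"method": "jog_arm", "body": {"moves": [{"slide": [0.5, 3.2, 0], "angular": [0, 0, 1], "fingers": 1}, {"slide": [0.4, 6.3, 0], "angular": [0, 0, 2], "fingers": 1}, {"slide": [0.3, 9.5, 0], "angular": [0, 0, 3], "fingers": 1}]}}

```text
clock: 12.9
tcp_pos: [0.5366, -0.1024, 0.1153]
orientation: [0.001, -0.642, 0.767, -0.001]
wrist_force: [3.8, -1.9, -1.0]
finger_gap: 0.022
grip_force: 79.8
```

```bash
python3 arc.py 1 2 3
```

```text
F [ 3.8086 -1.9442 -0.9611] T [-0.4248 -0.9559 -0.0407] pull 4.081669970067419 radial 1.2749222888511862
phi -99.69684297017274 R 0.18183523982794203 yaw-90 79.81333979705207 [ 0.5366 -0.1024  0.1153]
1.0 [-0.   3.2  0. ]
2.0 [-0.1  6.3  0. ]
3.0 [-0.2  9.5  0. ]
```

Request:
{"method": "jog_arm", "body": {"moves": [{"slide": [0.2, 3.2, 0], "angular": [0, 0, 1], "fingers": 1}, {"slide": [0.1, 6.3, 0], "angular": [0, 0, 2], "fingers": 1}, {"slide": [0, 9.5, 0], "angular": [0, 0, 3], "fingers": 1}]}}

```text
clock: 13.15
tcp_pos: [0.5272, -0.1006, 0.1153]
orientation: [0.001, -0.621, 0.784, -0.0]
wrist_force: [4.6, -1.2, -0.9]
finger_gap: 0.022
grip_force: 79.8
```

```bash
python3 arc.py 1 2 3
```

```text
F [ 4.6459 -1.1919 -0.8941] T [-0.3396 -0.9463  0.0037] pull 4.794274243345054 radial 0.13983622483504893
phi -102.71789220506602 R 0.18186802425488946 yaw-90 76.8211305734431 [ 0.5272 -0.1006  0.1153]
1.0 [-0.   3.2  0. ]
2.0 [-0.1  6.3  0. ]
3.0 [-0.2  9.5  0. ]
```

Request:
{"method": "jog_arm", "body": {"moves": [{"slide": [0.1, 3.2, 0], "angular": [0, 0, 1], "fingers": 1}, {"slide": [0, 6.3, 0], "angular": [0, 0, 2], "fingers": 1}, {"slide": [-0.1, 9.5, 0], "angular": [0, 0, 3], "fingers": 1}]}}

```text
clock: 13.4
tcp_pos: [0.518, -0.0983, 0.1153]
orientation: [0.001, -0.601, 0.8, -0.0]
wrist_force: [5.3, -1.4, -0.0]
finger_gap: 0.0224
grip_force: 79.8
```

```bash
python3 arc.py 1 2 3
```

```text
F [ 5.3371 -1.3993 -0.0463] T [-0.2882 -1.0444  0.1081] pull 5.516646617695808 radial -0.09696021584956883
phi -105.69808378267105 R 0.1819154416219935 yaw-90 73.82696549880112 [ 0.518  -0.0983  0.1153]
1.0 [-0.   3.2  0. ]
2.0 [-0.1  6.3  0. ]
3.0 [-0.2  9.5  0. ]
```

Pull is rising smoothly: 4.1, 4.8, 5.5 N. Break-over should come within about 6°.

Request:
{"method": "jog_arm", "body": {"moves": [{"slide": [0, 3.2, 0], "angular": [0, 0, 1], "fingers": 1}, {"slide": [-0.1, 6.3, 0], "angular": [0, 0, 2], "fingers": 1}, {"slide": [-0.2, 9.5, 0], "angular": [0, 0, 3], "fingers": 1}]}}

```text
clock: 13.65
tcp_pos: [0.509, -0.0956, 0.1153]
orientation: [0.001, -0.579, 0.815, -0.001]
wrist_force: [5.4, -2.3, -0.4]
finger_gap: 0.0222
grip_force: 79.8
```

```bash
python3 arc.py 1 2 3
```

```text
F [ 5.3876 -2.3456 -0.3742] T [-0.3949 -1.0874  0.1002] pull 5.8548835178758285 radial 0.49811493047758787
phi -108.664307951817 R 0.1819352708908395 yaw-90 70.83051021487904 [ 0.509  -0.0956  0.1153]
1.0 [0.  3.2 0. ]
2.0 [-0.1  6.4  0. ]
3.0 [-0.2  9.5  0. ]
```

Request:
{"method": "jog_arm", "body": {"moves": [{"slide": [0, 3.2, 0], "angular": [0, 0, 1], "fingers": 1}, {"slide": [-0.1, 6.3, 0], "angular": [0, 0, 2], "fingers": 1}]}}

```text
clock: 13.82
tcp_pos: [0.5031, -0.0935, 0.1153]
orientation: [0.001, -0.565, 0.825, -0.001]
wrist_force: [4.8, -1.9, -0.5]
finger_gap: 0.022
grip_force: 79.8
```

```bash
python3 arc.py 1 2 3
```

```text
F [ 4.7707 -1.8551 -0.5348] T [-0.4606 -1.0649  0.1399] pull 5.11835496371049 radial 0.05641145998148276
phi -110.6170491756404 R 0.18193446379380698 yaw-90 68.82796453984838 [ 0.5031 -0.0935  0.1153]
1.0 [0.  3.2 0. ]
2.0 [-0.   6.4  0. ]
3.0 [-0.2  9.5  0. ]
```

```bash
cat > chk.py <<'E'
from ringfit import *
P,r=rotq();n=np.array([.5672,.0768]);v=P[:2]-n;t=np.array([v[1],-v[0]])/np.linalg.norm(v)
F=[];ys=[]
for i in range(4):
    p=cam('side');F.append(-np.array(get_state()['wrist_force'])[:2]@t)
    if i%2==0:
        Y=r.as_matrix()[:2,1];g=np.arctan2(Y[1],Y[0])%(2*np.pi)-np.pi/2
        x,s,f=fit(p,(.567,.077),g+.05,.114);ys.append(np.degrees(x[2]));c=x
        print('score vs yaw-grip deg',[(d,round(f([x[0],x[1],g+np.radians(d)]),2)) for d in(-6,-3,0,3,6,9,12)])
print('pull',np.round(F,2),'ring yaw',ys,'grip yaw',np.degrees(g),'ring',c[:2])
E
python3 chk.py
python3 - <<'E'
import cv2
from h import *
p=cam('side');cv2.imwrite('pics/s6.png',cv2.resize(p['color'][130:230,220:320],(600,600),interpolation=cv2.INTER_CUBIC)[:,:,::-1])
E
```

```text
score vs yaw-grip deg [(-6, np.float32(-21.79)), (-3, np.float32(-21.86)), (0, np.float32(-21.83)), (3, np.float32(-21.94)), (6, np.float32(-21.86)), (9, np.float32(-21.79)), (12, np.float32(-21.84))]
score vs yaw-grip deg [(-6, np.float32(-21.46)), (-3, np.float32(-21.53)), (0, np.float32(-21.58)), (3, np.float32(-21.68)), (6, np.float32(-21.79)), (9, np.float32(-21.7)), (12, np.float32(-21.73))]
pull [4.78 4.86 5.6  5.41] ring yaw [np.float64(71.19567389585711), np.float64(75.00312965059673)] grip yaw 68.82796453984838 ring [0.5613 0.0726]
```

View pics/s6.png

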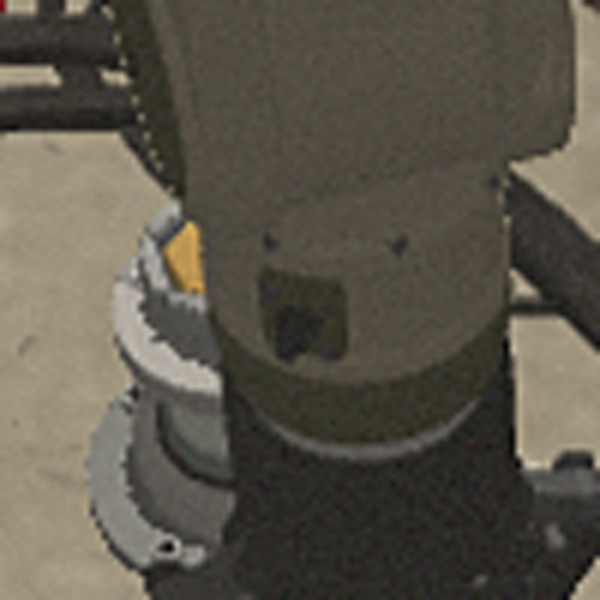

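The gripper now hides the ring from the side camera, with only the nut edge at crop (185,255) visible. I'll go on in small steps, averaging the force at each.

Request:
{"method": "jog_arm", "body": {"moves": [{"slide": [0, 3.2, 0], "angular": [0, 0, 1], "fingers": 1}, {"slide": [0, 6.4, 0], "angular": [0, 0, 2], "fingers": 1}]}}

```text
clock: 14.23
tcp_pos: [0.4974, -0.0913, 0.1153]
orientation: [0.001, -0.551, 0.834, -0.001]
wrist_force: [5.0, -0.5, -0.3]
finger_gap: 0.0224
grip_force: 79.7
```

```bash
cat > fm.py <<'E'
from h import *
F=[]
for i in range(6):
    s=get_state();F.append([*s['wrist_force'],*s['ft_torque']])
    if i<5: p=read_camera('top')
p_,r=rotq();n=np.array([.5672,.0768]);v=p_[:2]-n;v/=np.linalg.norm(v);t=np.array([v[1],-v[0]])
F=np.array(F);print('pull',-F[:,:2]@t,'mean',F.mean(0),'mean pull',-(F[:,:2]@t).mean(),'rad',(F[:,:2]@v).mean())
print([ (n,q['point'],round(q['p'],2)) for n in('ring_center','nut_center','wrench_grip') for q in tip_of(n,p)[:1]])
cv2.imwrite('pics/top_last.png',p['color'][:,:,::-1])
E
python3 fm.py; python3 arc.py 1 2 3
```

```text
pull [4.8349 4.7498 5.5659 4.4373 5.6462 4.4428] mean [ 5.0839 -0.6657 -0.8817 -0.1707 -1.0775 -0.0474] mean pull 4.946155372326953 rad -1.3507333988776287
[('wrench_grip', [293.3, 247.0], 0.55)]
F [ 4.7383 -0.6316 -0.4237] T [-0.0953 -1.0362 -0.1119] pull 4.614545890209015 radial -1.2476791307381698
phi -112.72237173270217 R 0.18200500830999697 yaw-90 66.90646789058087 [ 0.4969 -0.0911  0.1151]
1.0 [-0.   3.2  0. ]
2.0 [-0.1  6.4  0. ]
3.0 [-0.2  9.5  0. ]
```

Request:
{"method": "jog_arm", "body": {"moves": [{"slide": [0, 3.2, 0], "angular": [0, 0, 1], "fingers": 1}, {"slide": [0, 6.4, 0], "angular": [0, 0, 2], "fingers": 1}]}}

```text
clock: 14.8
tcp_pos: [0.4918, -0.0889, 0.1153]
orientation: [0.001, -0.536, 0.844, -0.001]
wrist_force: [6.8, -1.2, -1.7]
finger_gap: 0.0226
grip_force: 79.8
```

```bash
python3 fm.py; python3 arc.py -1 -2 -3 -4 -5 -6 -7 -8 
```

```text
pull [6.6595 4.8811 6.0378 5.5408 5.2698 4.3284] mean [ 5.6038 -0.8658 -0.7908 -0.1562 -1.0885 -0.0628] mean pull 5.452913035999809 rad -1.554951385671376
[('wrench_grip', [287.0, 252.5], 0.55)]
F [ 5.5954 -1.1772 -1.4053] T [-0.0937 -1.0807 -0.0706] pull 5.575198533973788 radial -1.269602281080457
phi -114.7100040135848 R 0.1820512614175368 yaw-90 64.90767327284931 [ 0.4911 -0.0886  0.1152]
-1.0 [-0.  -3.2  0. ]
-2.0 [-0.2 -6.4  0. ]
-3.0 [-0.3 -9.5  0. ]
-4.0 [ -0.5 -12.7   0. ]
-5.0 [ -0.8 -15.9  -0. ]
-6.0 [ -1.1 -19.    0. ]
-7.0 [ -1.5 -22.2   0. ]
-8.0 [ -1.9 -25.3   0. ]
```

Force noise makes this ambiguous, so I'll test it harmlessly by backing off 2°. A broken-over hinge keeps its spring pull, while a straight wrench would go slack at once within its play.

Request:
{"method": "jog_arm", "body": {"moves": [{"slide": [0, -3.2, 0], "angular": [0, 0, -1], "fingers": 1}, {"slide": [-0.1, -6.4, 0], "angular": [0, 0, -2], "fingers": 1}, {"slide": [-0.1, -6.4, 0], "angular": [0, 0, -2], "fingers": 1}]}}

```text
clock: 15.45
tcp_pos: [0.4955, -0.0906, 0.1144]
orientation: [-0.0, -0.552, 0.834, 0.002]
wrist_force: [-0.2, 3.2, 0.2]
finger_gap: 0.022
grip_force: 79.9
```

```bash
python3 fm.py; python3 arc.py 1 2 -1 -2 -3 -4
```

```text
pull [-1.4562  0.0441 -0.2475 -1.8502 -0.7107 -1.5219] mean [ 0.3873  3.3415  0.2994  0.7732 -0.1847  0.0892] mean pull -0.9570825495073289 rad -3.2248681443082496
[('wrench_grip', [294.3, 249.9], 0.49)]
F [ 0.3268  4.6464 -0.5108] T [ 1.119  -0.1714  0.1437] pull -1.5182687080557566 radial -4.403470859322279
phi -113.04631814988583 R 0.18212515058036596 yaw-90 66.92849505465145 [ 0.4959 -0.0908  0.1147]
1.0 [-0.   3.2  0. ]
2.0 [-0.1  6.4  0. ]
-1.0 [-0.  -3.2  0. ]
-2.0 [-0.1 -6.4  0. ]
-3.0 [-0.3 -9.5  0. ]
-4.0 [ -0.4 -12.7   0. ]
```

The pull vanished within 2°, so the hinge is still straight and the nut simply turns at about 5 N. I'll resume clockwise, with the radius trimmed slightly inward.

Request:
{"method": "jog_arm", "body": {"moves": [{"slide": [-0.5, 3.2, 0], "angular": [0, 0, 1], "fingers": 1}, {"slide": [-0.7, 6.4, 0], "angular": [0, 0, 2], "fingers": 1}, {"slide": [-0.8, 9.5, 0], "angular": [0, 0, 3], "fingers": 1}, {"slide": [-1.0, 12.7, 0], "angular": [0, 0, 4], "fingers": 1}]}}

```text
clock: 16.18
tcp_pos: [0.4873, -0.0868, 0.1159]
orientation: [0.001, -0.521, 0.854, -0.003]
wrist_force: [6.4, 0.7, -2.1]
finger_gap: 0.0218
grip_force: 79.6
```

```bash
sed -i "s/^print(\[.*$/u=v;M=(F[:,3:5]@u);print('pullM',M\/.212,M.mean()\/.212,'tau1',get_state()['tau'])/; s/^cv2.*$//" fm.py; python3 fm.py; python3 arc.py 1 2 3
```

```text
pull [5.4148 5.0562 6.1206 5.7447 6.9463 6.4159] mean [ 6.4807 -0.2904 -2.0937 -0.0158 -1.2861  0.0469] mean pull 5.949733679433383 rad -2.5855017361928323
pullM [5.8325 5.7463 5.3655 5.4011 5.3352 5.2176] 5.4830212899757695 tau1 [ -0.6155 -40.6389  23.5167   2.5999  -0.6123   0.0859]
F [ 6.5576 -1.1947 -2.3345] T [ 0.05   -1.2557  0.0818] pull 6.415919821200396 radial -1.8068575348591573
phi -116.05321966758223 R 0.18204645027921662 yaw-90 62.8234931039255 [ 0.4872 -0.0867  0.1159]
1.0 [0.  3.2 0. ]
2.0 [0.  6.4 0. ]
3.0 [-0.1  9.5 -0. ]
```

Request:
{"method": "jog_arm", "body": {"moves": [{"slide": [-0.3, 3.2, 0], "angular": [0, 0, 1], "fingers": 1}, {"slide": [-0.5, 6.4, 0], "angular": [0, 0, 2], "fingers": 1}]}}

```text
clock: 16.6
tcp_pos: [0.4822, -0.0841, 0.1161]
orientation: [0.001, -0.505, 0.863, -0.003]
wrist_force: [6.7, -2.8, -2.2]
finger_gap: 0.0223
grip_force: 79.6
```

```bash
python3 fm.py; python3 arc.py 1 2 3
```

```text
pull [7.196  6.6425 6.7228 6.5009 5.8104 6.5369] mean [ 6.411  -1.9332 -1.7784 -0.4199 -1.2122 -0.0117] mean pull 6.568241927356433 rad -1.302424315945322
pullM [6.7527 6.5962 5.7379 5.7622 5.5746 5.4476] 5.9785431787457055 tau1 [  0.3505 -39.9027  23.3857   2.6267  -0.0877   0.0518]
F [ 6.6796 -1.3611 -1.8958] T [-0.3744 -1.1089  0.0322] pull 6.536918663479851 radial -1.93364031511758
phi -117.9960352917783 R 0.18201340090817963 yaw-90 60.795216089089365 [ 0.4818 -0.0839  0.116 ]
1.0 [0.  3.2 0. ]
2.0 [0.  6.4 0. ]
3.0 [-0.   9.5 -0. ]
```

Request:
{"method": "jog_arm", "body": {"moves": [{"slide": [-0.2, 3.2, 0], "angular": [0, 0, 1], "fingers": 1}, {"slide": [-0.3, 6.4, 0], "angular": [0, 0, 2], "fingers": 1}]}}

```text
clock: 17.02
tcp_pos: [0.4767, -0.0811, 0.1161]
orientation: [0.001, -0.49, 0.872, -0.003]
wrist_force: [6.5, -3.5, -2.6]
finger_gap: 0.0224
grip_force: 79.6
```

```bash
python3 fm.py; python3 arc.py 1 2 3
```

```text
pull [7.3689 5.9645 7.1648 6.053  5.7953 6.6419] mean [ 5.8182 -2.9182 -2.0808 -0.5995 -1.1708 -0.0518] mean pull 6.498065721851858 rad -0.37753244528378005
pullM [6.9079 6.6111 6.0211 5.9373 5.8593 5.8431] 6.196636236354485 tau1 [  0.9374 -39.2184  23.2412   2.6817   0.2262   0.0118]
F [ 5.9896 -2.909  -1.5371] T [-0.5606 -1.1067 -0.0022] pull 6.641929900927598 radial -0.47118648515355965
phi -119.96221854689055 R 0.18197649007371747 yaw-90 58.78092943957179 [ 0.4763 -0.0809  0.116 ]
1.0 [0.  3.2 0. ]
2.0 [0.  6.4 0. ]
3.0 [-0.   9.5 -0. ]
```

Request:
{"method": "jog_arm", "body": {"moves": [{"slide": [0, 3.2, 0], "angular": [0, 0, 1], "fingers": 1}, {"slide": [0, 6.4, 0], "angular": [0, 0, 2], "fingers": 1}]}}

```text
clock: 17.43
tcp_pos: [0.4712, -0.0778, 0.1161]
orientation: [0.001, -0.475, 0.88, -0.003]
wrist_force: [6.7, -3.2, -1.5]
finger_gap: 0.0224
grip_force: 79.6
```

```bash
python3 fm.py; python3 arc.py 1 2 3
```

```text
pull [7.3555 6.5847 6.8037 7.302  7.3081 6.5843] mean [ 6.3326 -3.0548 -1.6508 -0.5718 -1.202  -0.0581] mean pull 6.98971041104451 rad -0.7601269245015474
pullM [6.7052 6.5328 6.0999 5.8607 6.1056 6.1252] 6.238220287707352 tau1 [  0.91   -38.5797  23.1409   2.7342   0.209    0.0036]
F [ 5.5698 -3.5116 -1.303 ] T [-0.5194 -1.2065 -0.0211] pull 6.584316681076603 radial 0.0312220768197844
phi -121.95833141850586 R 0.18192022173174674 yaw-90 56.776025556784134 [ 0.4709 -0.0775  0.1161]
1.0 [0.  3.2 0. ]
2.0 [0.  6.3 0. ]
3.0 [-0.   9.5 -0. ]
```

Request:
{"method": "jog_arm", "body": {"moves": [{"slide": [0, 3.2, 0], "angular": [0, 0, 1], "fingers": 1}, {"slide": [0, 6.3, 0], "angular": [0, 0, 2], "fingers": 1}]}}

```text
clock: 17.85
tcp_pos: [0.466, -0.0743, 0.1161]
orientation: [0.001, -0.459, 0.888, -0.003]
wrist_force: [7.6, -2.9, -2.1]
finger_gap: 0.0222
grip_force: 79.6
```

```bash
python3 fm.py; python3 arc.py 1 2 3 -1 -2 -3
```

```text
pull [7.9297 6.1025 7.2918 7.7163 6.8137 6.8778] mean [ 6.6485 -2.8763 -2.2321 -0.5481 -1.2183 -0.0379] mean pull 7.1219770973675365 rad -1.324095994601455
pullM [6.5899 6.4905 6.153  5.9076 5.9746 6.1505] 6.2110242800763364 tau1 [  0.8334 -37.9597  23.019    2.804    0.1596  -0.0033]
F [ 6.7905 -2.2277 -1.8527] T [-0.5276 -1.2166 -0.0079] pull 6.877779076013906 radial -1.941573337079581
phi -123.92646662994453 R 0.1818374162477944 yaw-90 54.779233220408685 [ 0.4657 -0.0741  0.1161]
1.0 [0.  3.2 0. ]
2.0 [0.  6.3 0. ]
3.0 [-0.   9.5 -0. ]
-1.0 [-0.1 -3.2  0. ]
-2.0 [-0.3 -6.3  0. ]
-3.0 [-0.5 -9.5 -0. ]
```

Request:
{"method": "jog_arm", "body": {"moves": [{"slide": [0, 3.2, 0], "angular": [0, 0, 1], "fingers": 1}, {"slide": [0, 6.3, 0], "angular": [0, 0, 2], "fingers": 1}]}}

```text
clock: 18.27
tcp_pos: [0.461, -0.0706, 0.1162]
orientation: [0.002, -0.444, 0.896, -0.003]
wrist_force: [7.7, -2.5, -2.1]
finger_gap: 0.0221
grip_force: 79.6
```

```bash
python3 fm.py; python3 arc.py 1 2 3 -1 -2 -3
```

```text
pull [7.693  6.7493 7.7579 7.3969 7.789  6.5877] mean [ 7.2288 -2.5117 -1.7492 -0.5041 -1.2672 -0.0241] mean pull 7.328959728975298 rad -2.2025901824945877
pullM [6.8281 6.3602 6.2035 5.9467 6.0865 5.9938] 6.236471868077532 tau1 [  0.7113 -37.3663  22.8971   2.8859   0.0841  -0.0037]
F [ 6.8136 -1.8211 -2.2915] T [-0.4664 -1.231   0.0223] pull 6.587727372508103 radial -2.5186774677026875
phi -125.8874719492222 R 0.1816903235994316 yaw-90 52.779672852281436 [ 0.4607 -0.0704  0.1161]
1.0 [0.  3.2 0. ]
2.0 [0.  6.3 0. ]
3.0 [-0.   9.5 -0. ]
-1.0 [-0.1 -3.2  0. ]
-2.0 [-0.3 -6.3  0. ]
-3.0 [-0.5 -9.5 -0. ]
```

Pull has stayed flat at about 6.2 (moment estimate) over the last 6°, and the radius is shrinking as expected for a bent hinge. I'll stop here and back off as the confirming test and the release.

Request:
{"method": "jog_arm", "body": {"moves": [{"slide": [-0.1, -3.2, 0], "angular": [0, 0, -1], "fingers": 1}, {"slide": [-0.2, -6.3, 0], "angular": [0, 0, -2], "fingers": 1}, {"slide": [-0.2, -6.3, 0], "angular": [0, 0, -2], "fingers": 1}]}}

```text
clock: 18.77
tcp_pos: [0.466, -0.0743, 0.116]
orientation: [0.001, -0.46, 0.888, -0.003]
wrist_force: [6.9, -2.3, -0.5]
finger_gap: 0.0224
grip_force: 79.5
```

```bash
python3 fm.py; python3 arc.py -1 -2 -3 -4 -5
```

```text
pull [7.0597 6.634  7.2308 6.783  7.6134 7.3663] mean [ 6.4764 -3.1172 -1.598  -0.5376 -1.2083 -0.021 ] mean pull 7.114536940750948 rad -1.0215589796528666
pullM [5.6172 6.2268 5.976  6.2496 6.1345 6.6675] 6.1452774154091205 tau1 [  0.9145 -37.8724  22.9163   2.8748   0.1908  -0.0344]
F [ 6.0997 -4.1299 -2.3459] T [-0.6054 -1.2961  0.0007] pull 7.366302170229937 radial 0.029232432422706893
phi -123.87336112442682 R 0.18186973207682944 yaw-90 54.768419264067234 [ 0.4658 -0.0742  0.1161]
-1.0 [-0.1 -3.2  0. ]
-2.0 [-0.3 -6.3  0. ]
-3.0 [-0.5 -9.5 -0. ]
-4.0 [ -0.7 -12.7   0. ]
-5.0 [ -1.1 -15.8   0. ]
```

Pull held at about 7 N through the 2° of back-off, so the wrench had broken over with some stop travel left. Now I'll release to mid-play.

Request:
{"method": "jog_arm", "body": {"moves": [{"slide": [-0.1, -3.2, 0], "angular": [0, 0, -1], "fingers": 1}, {"slide": [-0.3, -6.3, 0], "angular": [0, 0, -2], "fingers": 1}, {"slide": [-0.5, -9.5, 0], "angular": [0, 0, -3], "fingers": 1}, {"slide": [-0.7, -12.7, 0], "angular": [0, 0, -4], "fingers": 1}, {"slide": [-1.1, -15.8, 0], "angular": [0, 0, -5], "fingers": 1}, {"slide": [-1.1, -15.8, 0], "angular": [0, 0, -5], "fingers": 1}]}}

```text
clock: 19.52
tcp_pos: [0.4794, -0.0826, 0.116]
orientation: [0.001, -0.499, 0.867, -0.003]
wrist_force: [6.2, -3.5, -0.8]
finger_gap: 0.0219
grip_force: 79.5
```

```bash
python3 fm.py; python3 arc.py -1 -2 -3 -4
```

```text
pull [7.1458 6.2523 7.1973 6.6788 7.3462 5.5183] mean [ 5.763  -3.4026 -1.0878 -0.6238 -1.0909 -0.0234] mean pull 6.689769141517292 rad 0.19176845577542287
pullM [5.8133 6.1161 5.9003 6.0209 5.8585 5.8536] 5.927129601398743 tau1 [  1.2113 -39.4196  23.1092   2.7739   0.3524  -0.038 ]
F [ 4.661  -2.9747 -0.5933] T [-0.6073 -1.0823 -0.024 ] pull 5.518325306861113 radial 0.35005974146779506
phi -118.91681220370867 R 0.1820122938559033 yaw-90 59.76243258745191 [ 0.4792 -0.0825  0.116 ]
-1.0 [-0.1 -3.2  0. ]
-2.0 [-0.3 -6.3  0. ]
-3.0 [-0.5 -9.5 -0. ]
-4.0 [ -0.7 -12.7   0. ]
```

Request:
{"method": "jog_arm", "body": {"moves": [{"slide": [-0.1, -3.2, 0], "angular": [0, 0, -1], "fingers": 1}, {"slide": [-0.2, -6.3, 0], "angular": [0, 0, -2], "fingers": 1}, {"slide": [-0.2, -6.3, 0], "angular": [0, 0, -2], "fingers": 1}]}}

```text
clock: 20.02
tcp_pos: [0.4822, -0.0841, 0.115]
orientation: [-0.001, -0.514, 0.858, -0.0]
wrist_force: [0.5, -3.6, 0.3]
finger_gap: 0.0221
grip_force: 79.9
```

```bash
python3 fm.py; python3 arc.py -1 -2 -3 -4
```

```text
pull [2.1278 1.0676 2.1054 1.5416 1.6197 2.1431] mean [-0.2295 -4.2087  0.6709 -0.716  -0.0347 -0.1156] mean pull 1.7675106858248586 rad 3.826481082098581
pullM [1.5615 1.617  1.7784 1.7804 1.9459 1.6707] 1.7256524242302778 tau1 [  2.804  -39.5525  25.7615   0.4733   1.4103  -0.0977]
F [-0.4208 -5.3721  1.0249] T [-0.9568  0.1061 -0.1472] pull 2.1430977030969824 radial 4.944046014435006
phi -117.91374134598003 R 0.18191180607241308 yaw-90 61.849574958301844 [ 0.482  -0.0839  0.115 ]
-1.0 [-0.  -3.2  0. ]
-2.0 [-0.1 -6.3  0. ]
-3.0 [-0.3 -9.5 -0. ]
-4.0 [ -0.5 -12.7   0. ]
```

Request:
{"method": "jog_arm", "body": {"moves": [{"slide": [0.4, -3.2, 0], "angular": [0, 0, -1], "fingers": 1}, {"slide": [0.6, -6.3, 0], "angular": [0, 0, -2], "fingers": 1}, {"slide": [0.5, -9.5, 0], "angular": [0, 0, -3], "fingers": 1}, {"slide": [0.3, -12.7, 0], "angular": [0, 0, -4], "fingers": 1}, {"slide": [0.3, -12.7, 0], "angular": [0, 0, -4], "fingers": 1}]}}

```text
clock: 20.68
tcp_pos: [0.494, -0.0895, 0.1148]
orientation: [0.0, -0.545, 0.839, 0.0]
wrist_force: [-2.4, -2.7, -0.1]
finger_gap: 0.0225
grip_force: 79.9
```

```bash
python3 fm.py; python3 arc.py -1 -2 1
```

```text
pull [-1.072   0.1484  0.3285  0.1928  0.3805  0.5905] mean [-0.7413 -1.9087 -0.1235 -0.2423  0.1133 -0.0096] mean pull 0.09478031768395238 rad 2.045396478106053
pullM [-0.4397 -0.0371  0.1029 -0.039   0.2625 -0.0052] -0.02592508779047667 tau1 [  0.9274 -41.3107  26.6856   0.0773   0.4058  -0.039 ]
F [ 0.078  -1.2826 -0.383 ] T [-0.1895  0.0851 -0.0571] pull 0.590534526637351 radial 1.1412887980404216
phi -113.87747299101136 R 0.1817196289642943 yaw-90 65.90130677250744 [ 0.4936 -0.0894  0.115 ]
-1.0 [-0.  -3.2  0. ]
-2.0 [-0.1 -6.3  0. ]
1.0 [-0.   3.2  0. ]
```

Request:
{"method": "jog_arm", "body": {"moves": [{"slide": [0.4, -2, 0], "angular": [0, 0, -0.6], "fingers": 1}, {"slide": [0.4, -2, -1], "angular": [0, 0, -0.6], "fingers": 1}, {"slide": [0.4, -2, -2.5], "angular": [0, 0, -0.6], "fingers": 1}, {"slide": [0.4, -2, -4], "angular": [0, 0, -0.6], "fingers": 1}, {"slide": [0.4, -2, -4], "angular": [0, 0, -0.6], "fingers": 1}]}}

```text
clock: 21.35
tcp_pos: [0.4951, -0.0906, 0.119]
orientation: [-0.0, -0.548, 0.836, 0.0]
wrist_force: [-0.2, 0.6, -3.2]
finger_gap: 0.022
grip_force: 79.6
```

```bash
python3 fm.py; python3 arc.py
```

```text
pull [-0.3718 -0.5141 -0.1005 -0.5097  0.2463  0.5194] mean [-0.0625  0.1624 -2.7328 -0.202   0.0617 -0.0462] mean pull -0.12173538930661788 rad -0.1244101026282222
pullM [ 0.0359  0.1591  0.27   -0.0649  0.1101  0.1507] 0.11013974535898272 tau1 [ -0.0499 -42.7105  27.7275   0.041    0.1964  -0.0165]
F [ 0.5169 -0.113  -2.1826] T [-0.1969  0.0501 -0.0551] pull 0.5193857844848263 radial -0.10097819260641233
phi -113.33001190513312 R 0.18227265040707322 yaw-90 66.50593517737599 [ 0.495  -0.0906  0.1188]
```

Perfectly free: only the wrench's own weight, with no lateral force. Lifting off.

Request:
{"method": "jog_arm", "body": {"moves": [{"slide": [0, 0, -2], "angular": [0, 0, 0], "fingers": 1}, {"slide": [0, 0, -5], "angular": [0, 0, 0], "fingers": 1}, {"slide": [0, 0, -8], "angular": [0, 0, 0], "fingers": 1}, {"slide": [0, 0, -10], "angular": [0, 0, 0], "fingers": 1}]}}

```text
clock: 21.93
tcp_pos: [0.4953, -0.0907, 0.1295]
orientation: [0.0, -0.548, 0.836, -0.0]
wrist_force: [0.3, 0.7, -2.4]
finger_gap: 0.022
grip_force: 79.5
```

Request:
{"method": "jog_arm", "body": {"moves": [{"slide": [0, 0, -3], "angular": [0, 0, 0], "fingers": 1}, {"slide": [0, 0, -8], "angular": [0, 0, 0], "fingers": 1}, {"slide": [0, 0, -15], "angular": [0, 0, 0], "fingers": 1}, {"slide": [0, 0, -24], "angular": [0, 0, 0], "fingers": 1}, {"slide": [0, 0, -35], "angular": [0, 0, 0], "fingers": 1}, {"slide": [0, 0, -46], "angular": [0, 0, 0], "fingers": 1}, {"slide": [0, 0, -56], "angular": [0, 0, 0], "fingers": 1}, {"slide": [0, 0, -60], "angular": [0, 0, 0], "fingers": 1}, {"slide": [0, 0, -60], "angular": [0, 0, 0], "fingers": 1}]}}

```text
clock: 22.68
tcp_pos: [0.4961, -0.0909, 0.1906]
orientation: [0.001, -0.548, 0.836, -0.001]
wrist_force: [0.5, 0.5, -2.5]
finger_gap: 0.0221
grip_force: 79.5
```

```bash
python3 - <<'E'
from ringfit import *
s=get_state();print(s['wrist_force'],s['ft_torque'],rotq()[0])
rel((.493,-.3676,.19),117.5)
rel((.493,-.3676,.19),117.5,(rotq()[0],156.5))
E
```

```text
[ 0.4866  0.5025 -2.5388] [-0.2805  0.0914  0.0174] [ 0.4961 -0.0909  0.1906]
slide [ 254.9 -107.5    0.8] ang [-0.15  0.07 39.01]
slide [ 254.9 -107.5    0.6] ang [ 0.  0. 39.]
```

Request:
{"method": "jog_arm", "body": {"moves": [{"slide": [8, -3, 0], "angular": [0, 0, 1], "fingers": 1}, {"slide": [28, -12, 0], "angular": [0, 0, 4], "fingers": 1}, {"slide": [54, -23, 0], "angular": [0, 0, 8], "fingers": 1}, {"slide": [81, -34, 0], "angular": [0, 0, 12], "fingers": 1}, {"slide": [108, -45, 0], "angular": [0, 0, 16], "fingers": 1}, {"slide": [135, -57, 0], "angular": [0, 0, 20.5], "fingers": 1}, {"slide": [162, -68, 0], "angular": [0, 0, 25], "fingers": 1}, {"slide": [189, -80, 0], "angular": [0, 0, 29], "fingers": 1}, {"slide": [214, -90, 0], "angular": [0, 0, 33], "fingers": 1}, {"slide": [233, -98, 0], "angular": [0, 0, 36], "fingers": 1}]}}

```text
clock: 23.52
tcp_pos: [0.4911, -0.3461, 0.1876]
orientation: [-0.001, -0.26, 0.966, 0.0]
wrist_force: [1.3, -0.2, -2.8]
finger_gap: 0.0225
grip_force: 79.5
```

```bash
python3 - <<'E'
from h import *
print(rotq()[0]); rel((.493,-.3676,.06),117.5)
E
```

```text
[ 0.4911 -0.3461  0.1876]
slide [  9.  -19.6 127.6] ang [ 0.06 -0.06  2.67]
```

Request:
{"method": "jog_arm", "body": {"moves": [{"slide": [5, -8, 10], "angular": [0, 0, 2], "fingers": 1}, {"slide": [6, -12, 30], "angular": [0, 0, 2.7], "fingers": 1}, {"slide": [6, -13, 50], "angular": [0, 0, 2.7], "fingers": 1}, {"slide": [6, -13, 70], "angular": [0, 0, 2.7], "fingers": 1}, {"slide": [6, -13, 90], "angular": [0, 0, 2.7], "fingers": 1}, {"slide": [6, -13, 110], "angular": [0, 0, 2.7], "fingers": 1}, {"slide": [6, -13, 122], "angular": [0, 0, 2.7], "fingers": 1}, {"slide": [6, -13, 127], "angular": [0, 0, 2.7], "fingers": 1}, {"slide": [6, -13, 127], "angular": [0, 0, 2.7], "fingers": 1}]}}

```text
clock: 24.27
tcp_pos: [0.492, -0.3559, 0.0593]
orientation: [-0.001, -0.24, 0.971, 0.002]
wrist_force: [-0.5, -0.3, -1.5]
finger_gap: 0.0223
grip_force: 79.5
```

```bash
python3 - <<'E'
from h import *
p=cam('top');s=get_state()
print(rotq()[0],s['wrist_force']); rel((.493,-.3676,.0197),117.5)
for r in tip_of('ring_center',p)[:1]: print(r,at_z(p,r['point'],.058))
E
```

```text
[ 0.4928 -0.3567  0.0608] [ 0.6502  0.137  -2.1403]
slide [ 4.9 -9.8 41.1] ang [ 0.14 -0.04  0.31]
{'point': [394.6, 222.0], 'p': 0.69} [ 0.6545 -0.2679  0.058 ]
```

Request:
{"method": "jog_arm", "body": {"moves": [{"slide": [2, -5, 6], "angular": [0, 0, 0], "fingers": 1}, {"slide": [5, -10, 16], "angular": [0, 0, 0], "fingers": 1}, {"slide": [5, -10, 26], "angular": [0, 0, 0], "fingers": 1}, {"slide": [5, -10, 33], "angular": [0, 0, 0], "fingers": 1}, {"slide": [5, -10, 37], "angular": [0, 0, 0], "fingers": 1}, {"slide": [5, -10, 39], "angular": [0, 0, 0], "fingers": 1}, {"slide": [5, -10, 39], "angular": [0, 0, 0], "fingers": 1}]}}

```text
clock: 24.95
tcp_pos: [0.4934, -0.3683, 0.0221]
orientation: [-0.0, -0.24, 0.971, 0.001]
wrist_force: [0.0, -0.5, -2.5]
finger_gap: 0.0221
grip_force: 79.5
```

```bash
python3 - <<'E'
from h import *
for i in range(3): p=cam('top');s=get_state();print(s['wrist_force'],s['ft_torque'])
print(rotq()[0]); rel((.493,-.3676,.0197),117.5)
for r in tip_of('ring_center',p)[:1]: print(r,at_z(p,r['point'],.018))
E
```

```text
[ 0.339  -0.7698 -2.1553] [-0.1114  0.2201 -0.052 ]
[ 0.4945  0.0209 -1.2614] [-0.2008  0.2564 -0.0548]
[ 0.4949  0.0263 -1.506 ] [-0.2176  0.2108 -0.004 ]
[ 0.4941 -0.3689  0.0233]
slide [0.3 1.7 3.6] ang [-0.03  0.02  0.31]
{'point': [395.6, 227.6], 'p': 0.84} [ 0.6548 -0.2773  0.018 ]
```

Request:
{"method": "jog_arm", "body": {"moves": [{"slide": [0, 0, 1], "angular": [0, 0, 0], "fingers": 1}, {"slide": [0, 0, 2], "angular": [0, 0, 0], "fingers": 1}, {"slide": [0, 0, 3], "angular": [0, 0, 0], "fingers": 1}, {"slide": [0, 0, 3.5], "angular": [0, 0, 0], "fingers": 1}, {"slide": [0, 0, 3.5], "angular": [0, 0, 0], "fingers": 1}]}}

```text
clock: 25.57
tcp_pos: [0.494, -0.369, 0.0197]
orientation: [0.0, -0.24, 0.971, -0.0]
wrist_force: [0.1, 0.6, -0.7]
finger_gap: 0.0225
grip_force: 80.0
```

Request:
{"method": "jog_arm", "body": {"moves": [{"slide": [0, 0, 0.3], "angular": [0, 0, 0], "fingers": 0.6}, {"slide": [0, 0, 0.3], "angular": [0, 0, 0], "fingers": 0.3}, {"slide": [0, 0, 0.3], "angular": [0, 0, 0], "fingers": 0.3}, {"slide": [0, 0, 0.3], "angular": [0, 0, 0], "fingers": 0.3}, {"slide": [0, 0, 0], "angular": [0, 0, 0], "fingers": 0.3}, {"slide": [0, 0, -10], "angular": [0, 0, 0], "fingers": 0.3}, {"slide": [0, 0, -30], "angular": [0, 0, 0], "fingers": 0.3}, {"slide": [0, 0, -60], "angular": [0, 0, 0], "fingers": 0.3}, {"slide": [0, 0, -90], "angular": [0, 0, 0], "fingers": 0.3}, {"slide": [0, 0, -120], "angular": [0, 0, 0], "fingers": 0.3}]}}

```text
clock: 26.4
tcp_pos: [0.4936, -0.3686, 0.1413]
orientation: [0.0, -0.24, 0.971, 0.0]
wrist_force: [-0.4, 0.1, -0.0]
finger_gap: 0.0596
grip_force: 0.0
```

Request:
{"method": "jog_arm", "body": {"moves": [{"slide": [60, 30, -60], "angular": [0, 0, 0], "fingers": 0}, {"slide": [90, 60, -100], "angular": [0, 0, 0], "fingers": 0}, {"slide": [90, 90, -100], "angular": [0, 0, 0], "fingers": 0}, {"slide": [90, 120, -100], "angular": [0, 0, 0], "fingers": 0}, {"slide": [90, 160, -100], "angular": [0, 0, 0], "fingers": 0}, {"slide": [90, 160, -100], "angular": [0, 0, 0], "fingers": 0}, {"slide": [90, 160, -100], "angular": [0, 0, 0], "fingers": 0}]}}

```text
clock: 26.98
tcp_pos: [0.3372, -0.266, 0.2415]
orientation: [0.0, -0.241, 0.971, -0.0]
wrist_force: [0.6, -0.2, -1.0]
finger_gap: 0.0852
grip_force: 0.0
```

```bash
python3 - <<'E'
from h import *
s=get_state();print(s['clock'],s['wrist_force'],s['grip_force'],rotq()[0])
P=[cam('side'),cam('top')]
for n,z in(('ring_center',.018),('wrench_grip',.018),('vial',0),('filter_carton',0),('white_bottle',0)):
    for p in P:
        for r in tip_of(n,p)[:1]: print(n,r,at_z(p,r['point'],z))
a,b=[cv2.resize(p['color'],(400,300),interpolation=cv2.INTER_AREA) for p in P]
c=[cv2.resize(P[0]['color'][140:240,180:330],(400,267)),cv2.resize(P[1]['color'][190:370,350:490],(233,300))]
im=np.zeros((600,800,3),np.uint8);im[:300,:400]=a;im[:300,400:]=b;im[300:567,:400]=c[0];im[300:,400:633]=c[1]
cv2.imwrite('pics/end.png',im[:,:,::-1])
E
```

```text
26.9833 [ 0.5692 -0.1697 -1.0459] 0.0 [ 0.3372 -0.266   0.2415]
ring_center {'point': [421.3, 296.9], 'p': 0.61} [ 0.667  -0.2871  0.018 ]
ring_center {'point': [398.1, 230.8], 'p': 0.74} [ 0.6502 -0.2855  0.018 ]
wrench_grip {'point': [387.4, 387.3], 'p': 0.88} [ 0.4987 -0.3727  0.018 ]
wrench_grip {'point': [404.0, 309.3], 'p': 0.6} [ 0.4892 -0.3652  0.018 ]
vial {'point': [308.1, 225.3], 'p': 0.71} [ 0.6163 -0.0157  0.    ]
vial {'point': [287.5, 203.6], 'p': 0.76} [ 0.6079 -0.0218  0.    ]
filter_carton {'point': [201.1, 236.8], 'p': 0.88} [0.4512 0.1283 0.    ]
white_bottle {'point': [464.2, 335.7], 'p': 0.75} [ 0.679  -0.3883  0.    ]
white_bottle {'point': [443.6, 239.4], 'p': 0.91} [ 0.6801 -0.3917  0.    ]
```

View pics/end.png

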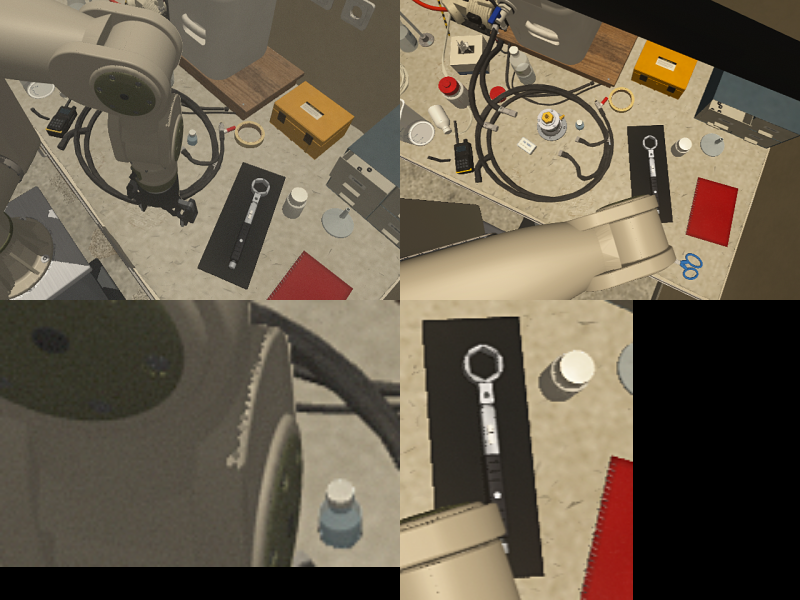

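The wrench lies flat and straight on the mat (ring at (398,231), grip at (404,309) in the top view). The vial, carton and bottle have not moved, and the robot is clear.

```bash
python3 -c "
from workcell import *
print(hand_in())"
```

```text
the job is handed in; nothing more can be done
None
```

The gland nut was tightened clockwise until the wrench broke over, the wrench was lifted off without load and laid flat on the mat, and the job was handed in at about 27 s with no verdict returned; I confirmed break-over by force only, as the gripper hid the ring from the cameras, and did not re-measure the nut's angle after lifting off.

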